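Pack a power module against its cold wall and hold the wedge tight

ROBOT

A 6-joint arm with a two-finger parallel gripper is mounted at the origin on the work surface. World frame = base frame: x ahead of the robot, y to its left, z up, the work surface at z = 0. Lengths are in m, angles in rad, forces in N, time in s.
With the tool pointing down it reaches from about 0.35 to 0.875 m from the base axis. Payload 15.5 kg.
Tool frame: the origin (TCP) lies at the very end of the fingers, on their centre line; the grasp point (between the pads) lies 19 mm behind it; z points along the fingers, y is the line along which they close (so a half turn about z gives the same grasp; the last joint's range is limited). The gripper opens to 85 mm and grips with 20 to 120 N. Pads are 22 mm wide; open, the fingers measure 114 mm over their backs; the gripper's body (76 mm by 85 mm) begins 54 mm behind the grasp point. The pads swing forward as they close: fully open they stand 13 mm farther back than shut.
Start: joints at [1.121, 0.494, 1.345, -0, 1.302, -0.096], TCP at [0.217, 0.586, 0.208] pointing down, gripper open.
Joint ranges: [-2.91, 2.91], [-0.82, 2.16], [0.22, 2.67], [-1.22, 4.37], [0.12, 2.79], [-3.08, 3.08]. Speed limits (rad/s): [1.89, 1.89, 2.57, 3.01, 3.01, 3.01].

INTERFACE

Orientations are given as a unit quaternion [w, x, y, z].
In Python, from station import bot gives the robot as it stands.
- The arm moves only by the tool send_rows, never from a script. Its argument "moves" is a list of rows, each a list of 7 numbers: the opening, from 0 (shut) to 1 (fully open), then the shift along the world's x, y, z each as a share of 0.5 m, from -1 to 1, then the turn, a rotation vector about the world's x, y, z each as a share of 360 degrees, from -1 to 1. In form: [[claw, x, y, z, rx, ry, rz], ...]. A call has exactly 10 rows; each row is the pose to reach, as a shift and turn from the pose commanded when the call began, turning the shorter way round; what a row does not reach only later rows make up. A row lasts 1/12 s, in which the tool goes at most 41.7 mm and 7.16 degrees, less where a joint would pass 70% of its speed; a pose out of reach is approached as far as the arm can. A call with a number of a shift or a turn outside -1 to 1 is refused whole. A call with a gripper value outside its range is refused whole. The fingers move at their own pace and stop on an object; "newtons" is the grip in N (left out, the last holds). Time passes only in rows, so rows that repeat a pose let the fingers close, or fill a call up. It gives the time, the measured TCP pose, the force, the opening and the grip force at its end, in the units of the state.
- bot.sense(): the state, without advancing time (a new reading comes with each control period).
- bot.grab_frame(name): name is "scene" or "top" or "wrist"; returns (picture, depth): 480x640x3 uint8, red, green, blue; 480x640 float32, m along the optical axis (not along the pixel's ray), 0 where there is no reading.
- bot.get_calibration(name): a dict with "fov_y" (degrees; the focal length in pixels is half the picture's height over the tangent of half this angle, whatever the lens; pixels are square), "cx", "cy" (the principal point, pixels), "xyz" and "orientation" of the camera in the world; the wrist camera has in their place "hand_eye" (4x4, takes a point from camera to tool coordinates, whose origin is the TCP and whose axes are the flange's). Camera axes: x right, y down, z forward; pixel columns grow to the right and rows downward; lengths in m; the calibration is good to about 2 mm. A picture is of the moment at which its call begins: read the wrist's pose just before it. get_calibration takes no time and is no camera call.
- bot.hand_in(): hands the job in; it is judged then, once.
Trained networks look in the newest picture that a camera, given by its name, has taken for a name from the list of things; names that differ only in an ending like _2 or _b are one class to them, and where a whole thing is asked for, a point or a joint stands for the part that bears it (a point fixed in the world has none). Each returns a list of dicts, best first, with "p" (0 to 1); they miss things now and then, are a little off and sometimes report something else, mostly with a low value. They report only what shows in the picture. A call takes as long as a camera call.
- bot.look_for(thing, camera): "at" ([column, row] in pixels, amid what is visible of it).
- bot.trace(thing, camera): "mask" (480x640 bool, what is visible of it) and "at" ([column, row] in pixels, amid what is visible of it).
- bot.mark_of(thing, camera): "at" ([column, row] in pixels: a listed point, or the origin of a listed thing).
The state is a dict: "clock": time; "q": joint angles; "qd": joint speeds; "joint_torque": joint torques, N m; "tcp_pos": TCP position; "eef_rot": TCP orientation; "contact_force": force on the tool from outside, world axes, zero at the start; "torque": the same for the moment, N m; "grip_width": opening from 0.0 (shut) to 1.0 (fully open); "grasp_force": force on a finger pad.
Only numpy, scipy, OpenCV 4.12 (cv2) and the standard library are available. Lean on these libraries where they do the work, as an engineer would, in place of code of your own. Each camera call takes 0.05 s, during which the arm holds its last target. There are 200 camera calls.

TASK

Lower the power module's slotted base plate over the two locating pins until it sits flush on the chassis floor, heat-spreader plate towards the finned wall, and push it up to that wall. Then take up the gap between the module and the stop block: stand in as many steel packers as it takes, at least one, and push the taper wedge down between them and the stop block until you feel the stack go tight and the module is pressed hard against the finned wall; the wedge must bite before it reaches the floor. Finish while still gripping the wedge and pushing it down, so that the stack stays tight, and leave the other things on the bench where they are.

Things in the scene. Friction and masses are not known exactly. Their poses are not given: they have to be found in the camera images.
- chassis: open sheet-steel chassis tray, 156 (its x) x 190 (its y), fixed on the bench. Origin: centre of its underside, at bench level. Floor top at z = 5; side walls and -y end wall reach z = 30; a terminal strip, 21 high, lies inside the -y wall. The module is packed along the chassis's y axis. Its yaw is within 0.3 rad of the world axes (mm)
- pin_left (a point): tip of one of two upright locating pins on the chassis floor: 8 diameter, coned top, tip at chassis x = -42, y = +31, z = 27; it stands 22 above the floor (mm)
- pin_right (a point): tip of the other, equal pin, at chassis x = +42, y = +31, z = 27 (mm)
- coldwall: finned aluminium heat-sink wall closing the +y end of the chassis, fixed: 156 wide, 75 tall above the bench. Origin: foot of the middle of its flat inner face, at bench level; the inner face is the plane y = 0 (chassis y = +85) and looks to -y, the fins are outside (+y). Axes parallel to the chassis's (mm)
- stop: aluminium reaction bracket (stop) screwed to the chassis floor near the -y end, fixed, place varies: upright block 36 wide (x) x 22 (y) x 45 tall on a foot 100 wide, 7 tall, with screw heads up to z = 12. Origin: foot of the middle of the block's inner face, on the chassis floor; that smooth face is the plane y = 0 and looks to +y, to the module. Axes parallel to the chassis's (mm)
- stop_edge (a point): middle of the top edge of the stop block's inner face, 45 above the chassis floor. Pushed down between packer and stop, the wedge makes the stack tight at some 15 to 20 N (mm)
- module: power module, 0.5 to 0.8 kg, loose, flat on the bench: aluminium base plate 110 (its x) x 100 (its y) x 8 with two through slots centred at x = +42 and -42, y = 0, each 11 wide (x), 24 long (y); on it a black block 44 (x) x 84 (y), top at z = 52, good to grip across x. Origin: centre of its underside. Yaw within 0.45 rad; seated, its axes lie along the chassis's (mm)
- spreader_face (a point): top middle of the outer face of the module's heat-spreader plate, at module y = +50, z = 60: upright plate 90 wide, 8 thick, that goes against the finned wall (mm)
- pad_face (a point): top middle of the outer face of the module's pressure pad, at module y = -50, z = 50: upright plate 36 wide, 8 thick, that faces the stop. With the module against the finned wall, the gap from this face to the stop's inner face is 14 to 24 (mm)
- rack: black plastic slotted rack 38 (its x; low feet, 4 high, reach 98) x 130 (its y) x 30 tall, fixed: holds the packers upright in slots at y = -48, -18, +12 and the wedge at y = +46; slot bottoms at z = 10. Origin: centre of its underside. Yaw within 0.4 rad of the world axes (mm)
- packer1: steel packer (three alike): flat rectangular plate 52 (its x) x 6 (its y) x 48 (its z), 0.10 kg, standing upright in a slot of the rack with its lower 20 in the slot. Origin: centre of its lower edge face (mm)
- packer2: the second such packer, same description (mm)
- packer3: the third such packer, same description (mm)
- wedge: steel taper wedge, 52 wide (its x), 85 tall, 0.24 kg, toe down in the rack. Origin: centre of the toe, which is 3 thick; upright flat face at y = -1.5 (goes against the stop); the other slopes outward to +y, 1 in 5, to 13 thick at z = 50; above, a straight head to grip across its width. Yaw as the rack. Tightens in a remaining gap of 4 to 12; in more it drops to the floor loose. (mm)
- screwdriver: bystander: screwdriver, 170 long, lying down. Origin: centre of its underside, long axis along its x (mm)
- cleaner: bystander: white plastic bottle, 54 diameter, 90 tall. Origin: on its axis, centre of its underside (mm)
- solder_reel: bystander: reel with two flanges, 56 diameter, 38 tall. Origin: on its axis, centre of its underside (mm)
- brush: bystander: wooden-handled brush, 160 long, lying down. Origin: centre of its underside, long axis along its x (mm)
- flux_jar: bystander: small amber glass jar, 48 diameter, 50 tall. Origin: on its axis, centre of its underside (mm)

How it is judged:
On the way, in this order (a step that is already met when the one before it is completed fails the run):
1. the module sits flush on the chassis floor with both pins through its slots (z of module in the frame of chassis between 0.003 and 0.007 m and angle between module's own z axis and vertical below 0.035 rad and angle between the y axis of module and the y axis of chassis, either way round below 0.08 rad and x of module in the frame of chassis between -0.004 and 0.004 m and y of module in the frame of chassis between 0.02 and 0.038 m), for 0.2 s.
2. at least one packer stands in the gap between the module and the stop block, down on the chassis floor (((y of packer1 in the frame of stop between 0 and 0.026 m and x of packer1 in the frame of stop between -0.015 and 0.015 m and z of packer1 in the frame of stop below 0.006 m and angle between packer1's own z axis and vertical below 0.4 rad) or (y of packer2 in the frame of stop between 0 and 0.026 m and x of packer2 in the frame of stop between -0.015 and 0.015 m and z of packer2 in the frame of stop below 0.006 m and angle between packer2's own z axis and vertical below 0.4 rad) or (y of packer3 in the frame of stop between 0 and 0.026 m and x of packer3 in the frame of stop between -0.015 and 0.015 m and z of packer3 in the frame of stop below 0.006 m and angle between packer3's own z axis and vertical below 0.4 rad))), for 0.2 s.
At the end, for the whole second after the job is handed in: Module flush (2 mm, 2 deg) and square (0.08 rad) over the pins; a packer stands on the floor in the gap; wedge upright in the gap (0.2 rad), toe 3 mm or more below the stop's top, off the floor; over 3 N module on finned wall, wedge on packer, wedge on stop; fingers hold the wedge; still (all of step 1 and contact force between module and coldwall above 3 N and contact force between any of packer1, packer2, packer3 and wedge above 3 N and contact force between wedge and stop above 3 N and ((y of packer1 in the frame of stop between 0 and 0.026 m and x of packer1 in the frame of stop between -0.015 and 0.015 m and z of packer1 in the frame of stop below 0.006 m and angle between packer1's own z axis and vertical below 0.4 rad) or (y of packer2 in the frame of stop between 0 and 0.026 m and x of packer2 in the frame of stop between -0.015 and 0.015 m and z of packer2 in the frame of stop below 0.006 m and angle between packer2's own z axis and vertical below 0.4 rad) or (y of packer3 in the frame of stop between 0 and 0.026 m and x of packer3 in the frame of stop between -0.015 and 0.015 m and z of packer3 in the frame of stop below 0.006 m and angle between packer3's own z axis and vertical below 0.4 rad)) and contact force between the fingers and wedge above 3 N and contact force between wedge and chassis below 0.5 N and z of wedge in the frame of stop below 0.042 m and y of wedge in the frame of stop between 0 and 0.026 m and angle between wedge's own z axis and vertical below 0.2 rad and linear speed of each of wedge, module below 0.02 m/s); the arm keeps its last pose, push and grip.
It fails at once if a bystander is pushed more than 40 mm from its place (distance of any of screwdriver, cleaner, solder_reel, brush, flux_jar from where it was at the start of the episode above 0.04 m).
It also fails if it takes over 72 s, if anything falls off the work surface, if the arm or the gripper's body presses on something with over 40 N, if the wrist force passes 120 N, or if a joint passes its speed limit or range.

## Working session

There is one attempt and no reset: what is moved stays moved. The work goes in short steps, Python scripts to look and compute and a tool call to move; the robot and the scene stay as the last step left them, time stands still between calls to the robot, and variables do not carry over. Pictures are saved under pics/ and viewed, at most 10 in all, crops included, and the job is handed in when it is done.

Besides the shell and the picture viewer there is one more tool, called after "Emit:" as name(argument=value, ...), one argument or row to a line, values as JSON. send_rows: Moves the arm, as the interface text tells. Its arguments: {"type":"object","properties":{"moves":{"type":"array","items":{"type":"array","items":{"type":"number","minimum":-1,"maximum":1}}},"newtons":{"type":"number"}},"required":["moves"]}

```bash
ls; mkdir -p pics; python3 - <<'E'
from station import bot
import cv2,numpy as np
print(bot.sense())
ims=[]
for c in ["scene","top"]:
    im,d=bot.grab_frame(c); cv2.imwrite(f"pics/{c}0.png",im[:,:,::-1]); print(c,bot.get_calibration(c))
    np.savez(f"{c}0.npz",im=im,d=d)
    for t in ["chassis","pin_left","pin_right","coldwall","stop","stop_edge","module","spreader_face","pad_face","rack","packer1","wedge"]:
        print(t,[(np.round(r["at"],1).tolist(),round(float(r["p"]),2)) for r in bot.mark_of(t,c)[:4]])
print(bot.get_calibration("wrist"))
E
```

```text
pics
{'clock': 0.0, 'q': array([ 1.12046224e+00,  4.94173098e-01,  1.34610572e+00, -1.00032771e-05,
        1.30249236e+00, -9.54985313e-02]), 'qd': array([ 0.00018651, -0.00048926,  0.00064783, -0.00056021, -0.00243653,
        0.00069659]), 'joint_torque': array([-2.29561665e-03, -8.82154727e+01, -3.83871996e+01, -4.59303355e-04,
        1.01301708e-02, -1.61218588e-05]), 'tcp_pos': array([0.21698502, 0.58572997, 0.20771515]), 'eef_rot': array([-1.54187383e-04,  1.76487137e-01,  9.84302770e-01, -5.68754579e-04]), 'contact_force': array([-0.31210747, -0.6763217 ,  0.06916778]), 'torque': array([-0.02541885,  0.01634527, -0.03283409]), 'grasp_force': 0.0, 'grip_width': 0.9972834993907923}
scene {'fov_y': 51.499374466601424, 'cx': 314.6303189941731, 'cy': 239.37392705264176, 'xyz': array([1.26995469, 0.42662869, 0.81206586]), 'orientation': array([-0.2026811 ,  0.46463804,  0.78864555, -0.34795123])}
chassis [([299.0, 249.1], 0.92)]
pin_left [([314.9, 228.8], 0.61)]
pin_right [([305.6, 256.1], 0.89)]
coldwall [([331.4, 255.0], 0.95)]
stop [([283.0, 245.6], 0.95)]
stop_edge [([280.6, 2
[... 890 characters left out ...]
9), ([205.0, 281.9], 0.57)]
spreader_face [([173.9, 288.3], 0.98), ([496.3, 217.1], 0.7)]
pad_face [([225.1, 275.8], 0.87)]
rack [([484.8, 297.9], 0.88)]
packer1 [([509.0, 295.4], 0.75), ([496.0, 299.2], 0.72), ([477.2, 301.2], 0.72)]
wedge [([462.5, 306.8], 0.95)]
{'fov_y': 71.68253891002423, 'cx': 322.95019455967815, 'cy': 240.66460012571977, 'hand_eye': array([[ 1.30296560e-04, -9.51153578e-01, -3.08718083e-01,
         7.87490670e-02],
       [ 9.99999909e-01, -1.36023185e-06,  4.26247586e-04,
        -2.20815927e-04],
       [-4.05846845e-04, -3.08718110e-01,  9.51153491e-01,
        -1.65753406e-01],
       [ 0.00000000e+00,  0.00000000e+00,  0.00000000e+00,
         1.00000000e+00]])}
```

View pics/scene0.png

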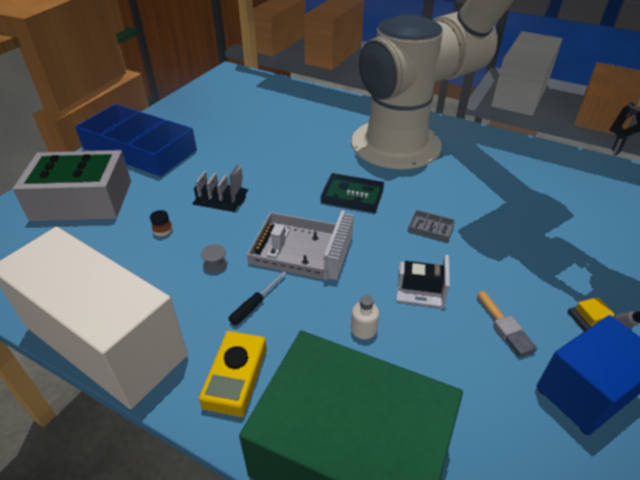

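View pics/top0.png

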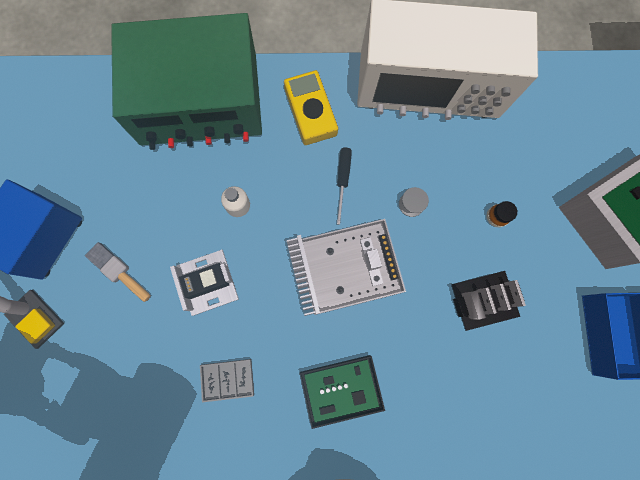

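The pictures show the module left of the chassis, with its spreader to the left (top 174,288). The finned wall is on the chassis's left (300,275), the stop at (370,262), and the rack with packers and wedge at (485,300). Next I triangulate the marks from both views.

```bash
cat > h.py <<'E'
from station import bot
import numpy as np, cv2
from scipy.spatial.transform import Rotation as R
def rot(q): return R.from_quat(np.r_[q[1:],q[0]])
def cam(name,s=None):
    c=bot.get_calibration(name); f=240/np.tan(np.radians(c["fov_y"]/2))
    if "xyz" in c: Rm,t=rot(c["orientation"]).as_matrix(),np.array(c["xyz"])
    else:
        s=s or bot.sense(); A=rot(s["eef_rot"]).as_matrix(); H=np.array(c["hand_eye"])
        Rm,t=A@H[:3,:3],A@H[:3,3]+s["tcp_pos"]
    return f,c["cx"],c["cy"],Rm,t
def ray(C,p):
    f,cx,cy,Rm,t=C; d=Rm@np.array([(p[0]-cx)/f,(p[1]-cy)/f,1]); return t,d
def atz(C,p,z):
    t,d=ray(C,p); return t+d*(z-t[2])/d[2]
def tri(obs):
    A=np.zeros((3,3));b=np.zeros(3)
    for C,p in obs:
        t,d=ray(C,p); d=d/np.linalg.norm(d); P=np.eye(3)-np.outer(d,d); A+=P;b+=P@t
    return np.linalg.solve(A,b)
def proj(C,X):
    f,cx,cy,Rm,t=C; v=Rm.T@(np.array(X)-t); return np.array([f*v[0]/v[2]+cx,f*v[1]/v[2]+cy])
E
python3 - <<'E'
from h import *
S,T=cam("scene"),cam("top")
P=dict(chassis=((299,249.1),(349.6,265.1),0),pinL=((314.9,228.8),(343,289.8),.027),pinR=((305.6,256.1),(328.9,248.4),.027),cold=((331.4,255),(309.1,279.4),0),stop=((283,245.6),(367.2,263.6),.005),stop_edge=((280.6,230.1),(368.6,258.6),.05),
module=((422.2,288.8),(205,281.9),0),spr=((447.5,271.6),(173.9,288.3),.06),pad=((398,269.4),(225.1,275.8),.05),rack=((217.5,196.3),(484.8,297.9),0),pk_a=((201,188),(509,295.4),.01),pk_b=((213.4,190.1),(496,299.2),.01),pk_c=((223.7,194.6),(477.2,301.2),.01),wedge=((238.7,197.9),(462.5,306.8),.01))
for k,(a,b,z) in P.items():
    print(k,tri([(S,a),(T,b)]).round(4),"S",atz(S,a,z)[:2].round(4),"T",atz(T,b,z)[:2].round(4))
E
```

```text
chassis [ 0.5471 -0.0243  0.0017] S [ 0.5447 -0.0224] T [ 0.5485 -0.0272]
pinL [ 0.4943 -0.0083  0.0313] S [ 0.4898 -0.0098] T [ 0.495  -0.0094]
pinR [0.5806 0.0169 0.0262] S [0.5814 0.0171] T [0.5804 0.0171]
cold [ 0.5214  0.0557 -0.0031] S [0.5254 0.0539] T [0.5197 0.0587]
stop [ 0.5511 -0.064  -0.0021] S [ 0.5571 -0.0589] T [ 0.5505 -0.0638]
stop_edge [ 0.5553 -0.0621  0.0508] S [ 0.555  -0.0643] T [ 0.5547 -0.0606]
module [ 0.5187  0.2761 -0.0044] S [0.5233 0.2759] T [0.5179 0.2762]
spr [0.5023 0.3195 0.0573] S [0.5074 0.3166] T [0.5008 0.3224]
pad [0.5279 0.2226 0.0383] S [0.5418 0.2211] T [0.5247 0.2253]
rack [ 0.4767 -0.3092  0.0035] S [ 0.4736 -0.3165] T [ 0.4754 -0.3071]
pk_a [ 0.4812 -0.3563  0.016 ] S [ 0.4754 -0.3687] T [ 0.4792 -0.3537]
pk_b [ 0.4725 -0.3256  0.0158] S [ 0.4668 -0.3336] T [ 0.4719 -0.326 ]
pk_c [ 0.4704 -0.2909  0.0112] S [ 0.4695 -0.2975] T [ 0.4684 -0.2867]
wedge [ 0.4578 -0.2573  0.0059] S [ 0.462  -0.2543] T [ 0.4575 -0.2554]
```

Emit:
send_rows(
  moves=[
    [1,0.15,-0.15,-0.02,0,0,-0.03],
    [1,0.25,-0.25,-0.04,0,0,-0.05],
    [1,0.35,-0.35,-0.06,0,0,-0.07],
    [1,0.45,-0.45,-0.08,0,0,-0.09],
    [1,0.55,-0.55,-0.1,0,0,-0.11],
    [1,0.6,-0.6,-0.1,0,0,-0.13],
    [1,0.6,-0.6,-0.1,0,0,-0.155],
    [1,0.6,-0.6,-0.1,0,0,-0.155],
    [1,0.6,-0.6,-0.1,0,0,-0.155],
    [1,0.6,-0.6,-0.1,0,0,-0.155],
  ],
)

```text
clock: 2.13
tcp_pos: [0.511, 0.2918, 0.1594]
eef_rot: [0.0, 0.617, 0.787, 0.0]
contact_force: [0.6, 1.4, 0.2]
grip_width: 0.998
grasp_force: 0.0
```

```bash
cat >> h.py <<'E'
def wmarks(tag,zs):
    s=bot.sense(); im,d=bot.grab_frame("wrist"); C=cam("wrist",s); np.savez(tag+".npz",im=im,d=d,tcp=s["tcp_pos"],q=s["eef_rot"])
    cv2.imwrite(f"pics/{tag}.png",im[:,:,::-1]); out={}
    for k,z in zs.items():
        r=bot.mark_of(k,"wrist"); out[k]=[(x["at"],x["p"]) for x in r[:3]]
        for x in r[:3]: print(k,round(float(x["p"]),2),np.round(x["at"],1),"atz",atz(C,x["at"],z)[:2].round(4))
    return C,im,d,out
def cloud(C,d):
    f,cx,cy,Rm,t=C; v,u=np.mgrid[:480,:640]; P=np.stack([(u-cx)/f*d,(v-cy)/f*d,d],-1)@Rm.T+t; P[d<=0]=np.nan; return P
E
python3 - <<'E'
from h import *
C,im,d,o=wmarks("w1",dict(module=0,spreader_face=.06,pad_face=.05,pin_left=.027,pin_right=.027))
P=cloud(C,d)
m=bot.trace("module","wrist"); print([(round(float(x["p"]),2),x["mask"].sum()) for x in m])
np.save("m1.npy",m[0]["mask"])
Q=P[m[0]["mask"]]; Q=Q[np.isfinite(Q[:,0])]
print(np.histogram(Q[:,2],np.arange(-.01,.08,.004)))
print(bot.sense()["tcp_pos"])
E
```

```text
module 0.96 [329.6 237.5] atz [0.5235 0.271 ]
spreader_face 0.97 [320.1 203.4] atz [0.5032 0.3152]
pad_face 0.67 [331.9 303.7] atz [0.5365 0.2241]
[(0.65, np.int64(11228))]
(array([   0,    1,  195,  132, 4085,   75,   66,   77,   71,   77,   82,
         84,   84,   89,  235, 4112,  305, 1402,    2,    0,    0,    0]), array([-0.01 , -0.006, -0.002,  0.002,  0.006,  0.01 ,  0.014,  0.018,
        0.022,  0.026,  0.03 ,  0.034,  0.038,  0.042,  0.046,  0.05 ,
        0.054,  0.058,  0.062,  0.066,  0.07 ,  0.074,  0.078]))
[0.50901645 0.29427564 0.15963055]
```

View pics/w1.png

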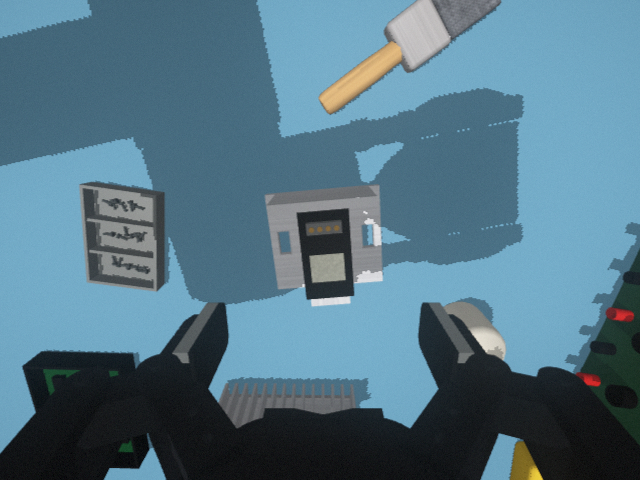

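The module lies at (325,240). Its spreader is at the top edge of the picture's plate (325,195), the slots are at (285,243) and (370,235), and the pad faces the bottom (330,302). I fit the module's pose from the depth picture.

```bash
cat >> h.py <<'E'
def rect(Q):
    (c,wh,a)=cv2.minAreaRect((Q[:,:2]*1000).astype(np.float32)); return np.round(c,1),np.round(wh,1),round(a,2)
E
python3 - <<'E'
from h import *
z=np.load("w1.npz"); s=dict(tcp_pos=z["tcp"],eef_rot=z["q"]); C=cam("wrist",s); P=cloud(C,z["d"]); M=cv2.dilate(np.load("m1.npy").astype(np.uint8),np.ones((9,9)))>0
for lo,hi in [(.0485,.055),(.057,.064),(.006,.0105)]:
    k=M&(P[...,2]>lo)&(P[...,2]<hi); k=cv2.morphologyEx(k.astype(np.uint8),cv2.MORPH_OPEN,np.ones((3,3)))>0
    Q=P[k]; print(lo,len(Q),Q.mean(0).round(4),rect(Q), np.median(Q[:,2]))
E
```

```text
0.0485 4178 [0.5205 0.2662 0.052 ] (array([520.6, 265.9]), array([44.1, 90.5]), 18.85) 0.05210542516798994
0.057 1510 [0.5059 0.3095 0.0597] (array([507.5, 304.2]), array([89.7, 29.2]), 18.79) 0.05983534624367792
0.006 3976 [0.523  0.2636 0.008 ] (array([519. , 270.2]), array([110.2, 100.5]), 18.85) 0.008045933235628494
```

Emit:
send_rows(
  moves=[
    [1,0.01,-0.024,-0.03,0,0,0.007],
    [1,0.02,-0.048,-0.08,0,0,0.014],
    [1,0.02,-0.048,-0.14,0,0,0.014],
    [1,0.02,-0.048,-0.2,0,0,0.014],
    [1,0.02,-0.048,-0.25,0,0,0.014],
    [1,0.02,-0.048,-0.279,0,0,0.014],
    [1,0.02,-0.048,-0.279,0,0,0.014],
    [1,0.02,-0.048,-0.279,0,0,0.014],
    [0.3,0.02,-0.048,-0.279,0,0,0.014],
    [0.3,0.02,-0.048,-0.279,0,0,0.014],
  ],
  newtons=60,
)

```text
clock: 3.32
tcp_pos: [0.5203, 0.2702, 0.0214]
eef_rot: [0.001, 0.581, 0.814, 0.001]
contact_force: [0.1, -0.6, 0.1]
grip_width: 0.749
grasp_force: 0.0
```

```bash
python3 - <<'E'
from h import *
s=bot.sense(); print(s["tcp_pos"],s["eef_rot"],s["grip_width"],s["grasp_force"],s["contact_force"])
E
```

```text
[0.52034261 0.27021789 0.02143864] [6.05843281e-04 5.81066893e-01 8.13855006e-01 9.63438369e-04] 0.7489331239282355 0.0 [ 0.14855476 -0.63878607  0.1344627 ]
```

Emit:
send_rows(
  moves=[
    [1,0,0,0.04,0,0,0],
    [1,0,0,0.12,0,0,0],
    [1,0,-0.04,0.19,0,0,0],
    [1,0.01,-0.11,0.25,0,0,0],
    [1,0.02,-0.19,0.28,0,0,0],
    [1,0.03,-0.27,0.28,0,0,0],
    [1,0.04,-0.35,0.28,0,0,0],
    [1,0.05,-0.43,0.28,0,0,0],
    [1,0.05,-0.51,0.28,0,0,0],
    [1,0.05,-0.58,0.28,0,0,0],
  ],
)

```text
clock: 4.15
tcp_pos: [0.545, -0.023, 0.1614]
eef_rot: [0.001, 0.581, 0.814, 0.0]
contact_force: [1.1, -1.0, 0.6]
grip_width: 0.999
grasp_force: 0.0
```

```bash
python3 - <<'E'
from h import *
bot.grab_frame("wrist");bot.grab_frame("wrist");bot.grab_frame("wrist")
print(bot.sense()["tcp_pos"],bot.sense()["qd"].round(3))
C,im,d,o=wmarks("w2",dict(pin_left=.027,pin_right=.027,stop_edge=.05,coldwall=0,chassis=0,stop=.005))
P=cloud(C,d); np.save("P2.npy",P)
print(bot.sense()["tcp_pos"])
E
```

```text
[ 0.54505527 -0.02281508  0.16118879] [ 0.061  0.002  0.007  0.012 -0.002  0.029]
pin_left 0.76 [281.4 188.1] atz [ 0.5    -0.0051]
pin_right 0.73 [369.7 195.3] atz [0.5779 0.0143]
stop_edge 0.73 [317.9 274.1] atz [ 0.555  -0.0649]
coldwall 0.64 [334.5 130.6] atz [0.5299 0.0572]
chassis 0.86 [320.1 219.1] atz [ 0.5443 -0.0278]
stop 0.84 [317.6 256.5] atz [ 0.5541 -0.0652]
[ 0.54474433 -0.01948253  0.16015003]
```

View pics/w2.png

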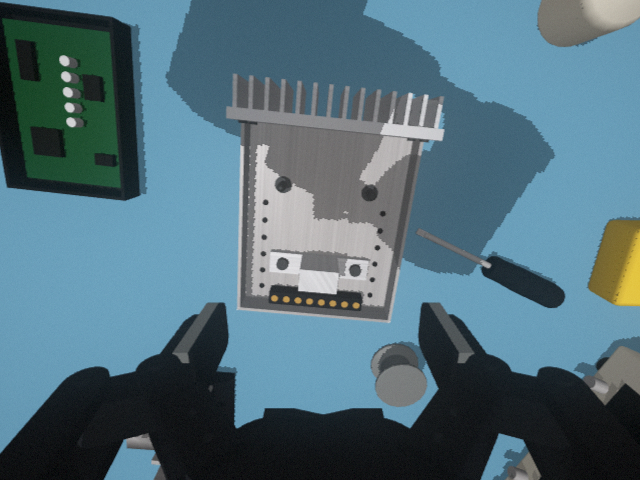

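The picture shows the chassis square in view: the pins at (283,184) and (370,193), the stop top at (318,280), the finned wall at (335,120). I fit its parts from depth.

```bash
python3 - <<'E'
from h import *
P=np.load("P2.npy")
def comp(lo,hi,r0,r1,c0,c1):
    k=np.zeros(P.shape[:2],bool); k[r0:r1,c0:c1]=True
    k&=(P[...,2]>lo)&(P[...,2]<hi); n,l,st,ce=cv2.connectedComponentsWithStats(k.astype(np.uint8))
    i=1+np.argmax(st[1:,4]); return l==i
for n,a in dict(stop=(.047,.053,240,310,280,360),cold=(.071,.079,70,145,215,455),walls=(.027,.033,110,325,225,430)).items():
    k=comp(*a); Q=P[k]; print(n,len(Q),rect(Q),np.median(Q[:,2]))
    if n=="cold":
        # lower boundary per column
        R_=[P[np.where(k[:,c])[0].max(),c] for c in range(240,440,3) if k[:,c].any()]
        R_=np.array(R_); p=np.polyfit(R_[:,0],R_[:,1],1); r=R_[:,1]-np.polyval(p,R_[:,0]); g=abs(r)<.002; p=np.polyfit(R_[g,0],R_[g,1],1); print("inner edge",p,np.arctan(p[0]),r.round(4)[::6], R_[[0,-1]])
for n,(u,v) in dict(L=(283,184),R=(370,193)).items():
    W=P[v-12:v+13,u-12:u+13].reshape(-1,3); W=W[(W[:,2]>.018)&(W[:,2]<.03)]; print(n,len(W),W.mean(0).round(4),W.max(0).round(4),W.min(0).round(4))
F=P[150:250,265:390]; print("floor",np.nanmedian(F[...,2]))
k=(P[...,2]>.027)&(P[...,2]<.033); k[:110]=0;k[325:]=0;k[:,:225]=0;k[:,430:]=0
Q=P[k]; print(len(Q),rect(Q))
E
```

```text
stop 903 (array([556.8, -71.7]), array([35.9, 22.6]), 12.8) 0.0499780628034196
cold 2610 (array([526.4,  61.7]), array([156.3,   9.7]), 13.03) 0.0751024589779567
inner edge [ 0.23135264 -0.06474521] 0.2273526884014416 [-0.0002 -0.0003 -0.0003  0.0003  0.0002  0.0001  0.0001 -0.     -0.0001
 -0.0002 -0.0002 -0.0003] [[0.4610814  0.04176469 0.0742774 ]
 [0.60135607 0.07410335 0.07356799]]
walls 2108 (array([547.7, -32.1]), array([156.5, 178.7]), 13.09) 0.029855157615293504
L 68 [ 0.4986 -0.0044  0.0243] [ 0.5022 -0.001   0.0283] [ 0.4945 -0.0087  0.019 ]
R 67 [0.5794 0.0144 0.0242] [0.5838 0.0177 0.0281] [0.5762 0.0103 0.0187]
floor 0.005111303355820329
2276 (array([545.2, -21.2]), array([156.5, 201.1]), 13.11)
```

Emit:
send_rows(
  moves=[
    [1,-0.005,0.04,0,0,0,0],
    [1,-0.01,0.11,0,0,0,0],
    [1,-0.02,0.19,0,0,0,0],
    [1,-0.03,0.27,0,0,0,0],
    [1,-0.04,0.35,0,0,0,0],
    [1,-0.045,0.43,0,0,0,0],
    [1,-0.052,0.5,-0.03,0,0,0],
    [1,-0.052,0.56,-0.07,0,0,0],
    [1,-0.052,0.579,-0.12,0,0,0],
    [1,-0.052,0.579,-0.16,0,0,0],
  ],
)

```text
clock: 5.48
tcp_pos: [0.5179, 0.2724, 0.0787]
eef_rot: [0.0, 0.58, 0.815, 0.0]
contact_force: [-1.2, 0.0, 0.6]
grip_width: 0.997
grasp_force: 0.0
```

Emit:
send_rows(
  moves=[
    [1,0,0,-0.05,0,0,0],
    [1,0,0,-0.1,0,0,0],
    [1,0,0,-0.122,0,0,0],
    [1,0,0,-0.122,0,0,0],
    [0.3,0,0,-0.122,0,0,0],
    [0.3,0,0,-0.122,0,0,0],
    [0.3,0,0,-0.122,0,0,0],
    [0.3,0,0,-0.122,0,0,0],
    [0.3,0,0,-0.122,0,0,0],
    [0.3,0,0,-0.122,0,0,0],
  ],
  newtons=60,
)

```text
clock: 6.32
tcp_pos: [0.5196, 0.2693, 0.0207]
eef_rot: [0.001, 0.581, 0.814, 0.001]
contact_force: [-2.6, -0.2, 13.5]
grip_width: 0.488
grasp_force: 59.4
```

Emit:
send_rows(
  moves=[
    [0.3,0,0,0.05,0,0,0],
    [0.3,0,0,0.11,0,0,0],
    [0.3,0,0,0.17,0,0,0],
    [0.3,0,-0.03,0.21,0,0,0],
    [0.3,0,-0.09,0.22,0,0,-0.004],
    [0.3,0.01,-0.16,0.22,0,0,-0.008],
    [0.3,0.02,-0.23,0.22,0,0,-0.012],
    [0.3,0.03,-0.3,0.22,0,0,-0.0164],
    [0.3,0.04,-0.37,0.22,0,0,-0.0164],
    [0.3,0.041,-0.43,0.22,0,0,-0.0164],
  ],
)

```text
clock: 7.15
tcp_pos: [0.5396, 0.0517, 0.1295]
eef_rot: [0.0, 0.623, 0.782, 0.0]
contact_force: [0.4, -0.8, -8.5]
grip_width: 0.49
grasp_force: 67.0
```

Emit:
send_rows(
  moves=[
    [0.3,0,-0.05,0,0,0,0],
    [0.3,0,-0.085,0,0,0,0],
    [0.3,0,-0.1,-0.03,0,0,0],
    [0.3,0,-0.104,-0.06,0,0,0],
    [0.3,0,-0.104,-0.09,0,0,0],
    [0.3,0,-0.104,-0.11,0,0,0],
    [0.3,0,-0.104,-0.12,0,0,0],
    [0.3,0,-0.104,-0.12,0,0,0],
    [0.3,0,-0.104,-0.12,0,0,0],
    [0.3,0,-0.104,-0.12,0,0,0],
  ],
)

```text
clock: 7.98
tcp_pos: [0.5397, 0.0021, 0.0697]
eef_rot: [0.0, 0.622, 0.783, 0.0]
contact_force: [1.3, -0.2, -8.3]
grip_width: 0.489
grasp_force: 67.0
```

```bash
python3 - <<'E'
from h import *
s=bot.sense(); print(s["tcp_pos"],s["contact_force"],s["grip_width"],s["grasp_force"],rot(s["eef_rot"]).as_matrix()[:,1])
C,im,d,o=wmarks("w3",dict(module=.046,spreader_face=.106))
P=cloud(C,d); np.save("P3.npy",P)
k=np.zeros(d.shape,bool); k[100:330,200:440]=True
for lo,hi in [(.05,.058),(.092,.1),(.1,.11)]:
    Q=P[k&(P[...,2]>lo)&(P[...,2]<hi)]; print(lo,len(Q),rect(Q),np.median(Q[:,2]))
E
```

```text
[0.539712   0.00211779 0.06972593] [ 1.28457326 -0.21128279 -8.2751699 ] 0.4891425242001279 67.00477480888367 [0.97427204 0.22537256 0.00109765]
module 0.58 [326.6 267.3] atz [0.5422 0.0028]
spreader_face 0.83 [322.6 210.7] atz [0.5287 0.0502]
0.05 7620 (array([534.1,  27. ]), array([122.6, 121.3]), 13.0) 0.056587219879020115
0.092 1405 (array([534.9,  22.9]), array([90.2, 60.1]), 12.98) 0.09898430303930297
0.1 15455 (array([535.,  23.]), array([90.8, 60.1]), 13.03) 0.1023126149591187
```

View pics/w3.png

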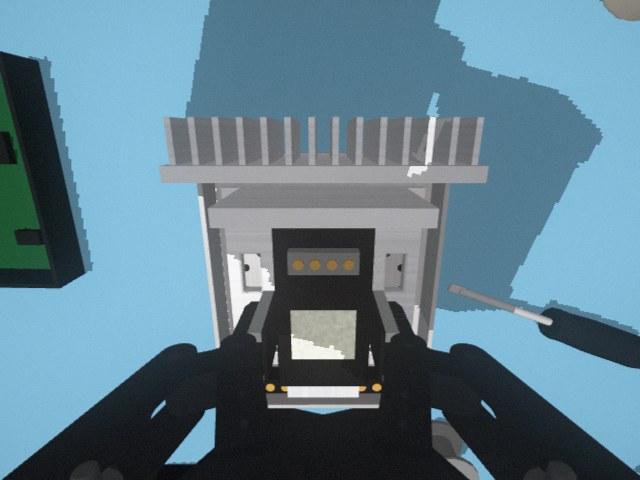

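The held module sits square (yaw 13.03°), its slots over the pins, 5 mm short of the wall at (325,172). I lower it.

Emit:
send_rows(
  moves=[
    [0.3,0,0,-0.02,0,0,0],
    [0.3,0,0,-0.035,0,0,0],
    [0.3,0,0,-0.045,0,0,0],
    [0.3,0,0,-0.05,0,0,0],
    [0.3,0,0,-0.054,0,0,0],
    [0.3,0,0,-0.057,0,0,0],
    [0.3,0,0,-0.06,0,0,0],
    [0.3,0,0,-0.063,0,0,0],
    [0.3,0,0,-0.066,0,0,0],
    [0.3,0,0,-0.066,0,0,0],
  ],
)

```text
clock: 8.97
tcp_pos: [0.5391, 0.002, 0.0358]
eef_rot: [-0.0, 0.622, 0.783, -0.0]
contact_force: [-0.7, -0.6, -7.2]
grip_width: 0.491
grasp_force: 67.0
```

Emit:
send_rows(
  moves=[
    [0.3,0,0,-0.003,0,0,0],
    [0.3,0,0,-0.006,0,0,0],
    [0.3,0,0,-0.009,0,0,0],
    [0.3,0,0,-0.012,0,0,0],
    [0.3,0,0,-0.015,0,0,0],
    [0.3,0,0,-0.018,0,0,0],
    [0.3,0,0,-0.02,0,0,0],
    [0.3,0,0,-0.021,0,0,0],
    [0.3,0,0,-0.021,0,0,0],
    [0.3,0,0,-0.021,0,0,0],
  ],
)

```text
clock: 9.8
tcp_pos: [0.5392, 0.002, 0.0259]
eef_rot: [0.0, 0.622, 0.783, 0.0]
contact_force: [-4.0, -0.5, 4.3]
grip_width: 0.485
grasp_force: 68.4
```

Emit:
send_rows(
  moves=[
    [0.3,-0.0005,0.002,0.0005,0,0,0],
    [0.3,-0.001,0.004,0.0005,0,0,0],
    [0.3,-0.0015,0.006,0.0005,0,0,0],
    [0.3,-0.002,0.008,0.0005,0,0,0],
    [0.3,-0.0022,0.0095,0.0005,0,0,0],
    [0.3,-0.0025,0.0108,0.0005,0,0,0],
    [0.3,-0.0028,0.012,0.0005,0,0,0],
    [0.3,-0.003,0.013,0.0005,0,0,0],
    [0.3,-0.003,0.013,0.0005,0,0,0],
    [0.3,-0.003,0.013,0.0005,0,0,0],
  ],
)

```text
clock: 10.63
tcp_pos: [0.5385, 0.0072, 0.0259]
eef_rot: [0.001, 0.622, 0.783, -0.0]
contact_force: [2.1, -16.5, -0.7]
grip_width: 0.49
grasp_force: 67.7
```

Emit:
send_rows(
  moves=[
    [1,0,0,0,0,0,0],
    [1,0,0,0,0,0,0],
    [1,0,0,0,0,0,0],
    [1,0,0,0.02,0,0,0],
    [1,0,0,0.07,0,0,0],
    [1,0,0,0.14,0,0,0],
    [1,0,-0.02,0.2,0,0,0],
    [1,-0.01,-0.08,0.25,0,0,0],
    [1,-0.03,-0.15,0.29,0,0,0],
    [1,-0.05,-0.23,0.29,0,0,0],
  ],
)

```text
clock: 11.47
tcp_pos: [0.5142, -0.1072, 0.1754]
eef_rot: [0.003, 0.622, 0.783, 0.001]
contact_force: [1.5, -0.6, -0.1]
grip_width: 0.997
grasp_force: 0.0
```

Emit:
send_rows(
  moves=[
    [1,-0.02,-0.07,0,0,0,0],
    [1,-0.04,-0.14,0,0,0,0],
    [1,-0.06,-0.21,0,0,0,0],
    [1,-0.08,-0.28,0,0,0,0],
    [1,-0.086,-0.34,0,0,0,0],
    [1,-0.086,-0.37,0,0,0,0],
    [1,-0.086,-0.38,0,0,0,0],
    [1,-0.086,-0.38,0,0,0,0],
    [1,-0.086,-0.38,0,0,0,0],
    [1,-0.086,-0.38,0,0,0,0],
  ],
)

```text
clock: 12.3
tcp_pos: [0.4698, -0.295, 0.1708]
eef_rot: [-0.0, 0.622, 0.783, 0.0]
contact_force: [1.1, -0.1, 0.8]
grip_width: 1.002
grasp_force: 0.0
```

```bash
python3 - <<'E'
from h import *
print(bot.sense()["tcp_pos"])
C,im,d,o=wmarks("w4",dict(rack=0,packer1=.01,wedge=.01))
P=cloud(C,d); np.save("P4.npy",P)
print(bot.sense()["tcp_pos"])
k=(P[...,2]>.05)&(P[...,2]<.105); k[310:]=0
n,l,st,ce=cv2.connectedComponentsWithStats(k.astype(np.uint8))
for i in range(1,n):
    if st[i,4]<40: continue
    Q=P[l==i]; t=Q[Q[:,2]>np.percentile(Q[:,2],90)-.004]; print(ce[i].round(),st[i,4],np.percentile(Q[:,2],[5,50,95]).round(4),rect(t))
k=(P[...,2]>.027)&(P[...,2]<.033); k[330:]=0; print(rect(P[k]),k.sum())
E
```

```text
[ 0.46984616 -0.29501795  0.17081814]
rack 0.66 [325.3 221.1] atz [ 0.4745 -0.3029]
rack 0.19 [326.  272.1] atz [ 0.4884 -0.359 ]
packer1 0.89 [324.4 270.9] atz [ 0.4854 -0.3539]
packer1 0.85 [325.7 243.5] atz [ 0.4797 -0.3236]
wedge 0.91 [323.5 181.3] atz [ 0.463  -0.2618]
[ 0.46990725 -0.29564131  0.17083011]
[323. 185.] 1618 [0.0691 0.0947 0.096 ] (array([ 461. , -254.7]), array([51.9, 13.4]), 13.34)
[323. 227.] 531 [0.0517 0.0579 0.0591] (array([ 470.4, -294.7]), array([51.3,  6.4]), 13.0)
[323. 259.] 532 [0.0516 0.0577 0.059 ] (array([ 477.3, -323.9]), array([51.4,  6.6]), 13.01)
[323. 289.] 535 [0.0509 0.0575 0.059 ] (array([ 484.2, -353. ]), array([51.1,  6.7]), 12.9)
[492. 305.] 166 [0.0501 0.0505 0.0512] (array([ 646.2, -333.8]), array([30.4, 12.2]), 13.48)
(array([ 544.4, -220.8]), array([210. , 287.2]), 2.56) 4084
```

View pics/w4.png

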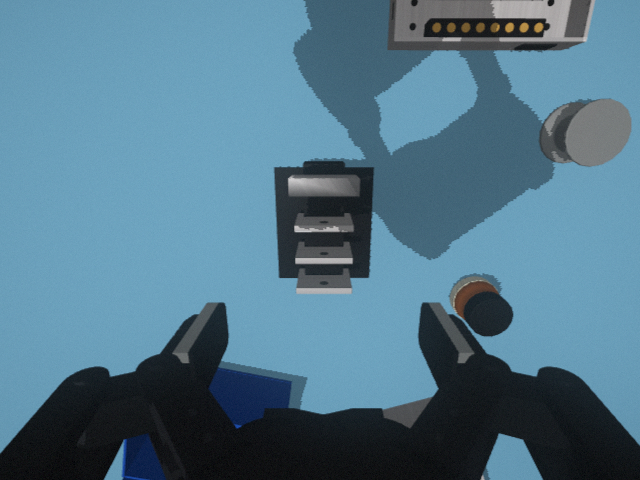

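The picture shows the rack with the wedge at (323,185) and three packers at rows 222, 252 and 282. Its yaw is 13°, the same as the chassis's. I take the far packer.

Emit:
send_rows(
  moves=[
    [1,0.01,-0.04,-0.03,0,0,0],
    [1,0.02,-0.09,-0.07,0,0,0],
    [1,0.029,-0.115,-0.13,0,0,0],
    [1,0.029,-0.115,-0.19,0,0,0],
    [1,0.029,-0.115,-0.24,0,0,0],
    [1,0.029,-0.115,-0.275,0,0,0],
    [1,0.029,-0.115,-0.288,0,0,0],
    [1,0.029,-0.115,-0.288,0,0,0],
    [0.4,0.029,-0.115,-0.288,0,0,0],
    [0.4,0.029,-0.115,-0.288,0,0,0],
  ],
  newtons=50,
)

```text
clock: 13.33
tcp_pos: [0.4849, -0.3544, 0.0281]
eef_rot: [0.001, 0.622, 0.783, -0.0]
contact_force: [-0.2, -0.1, 0.4]
grip_width: 0.749
grasp_force: 0.0
```

Emit:
send_rows(
  moves=[
    [0.4,0,0,0,0,0,0],
    [0.4,0,0,0,0,0,0],
    [0.4,0,0,0,0,0,0],
    [0.4,0,0,0,0,0,0],
    [0.4,0,0,0.01,0,0,0],
    [0.4,0,0,0.04,0,0,0],
    [0.4,0,0,0.08,0,0,0],
    [0.4,0,0,0.13,0,0,0],
    [0.4,0,0,0.18,0,0,0],
    [0.4,0,0,0.2,0,0,0],
  ],
)

```text
clock: 14.17
tcp_pos: [0.4853, -0.3549, 0.1307]
eef_rot: [0.002, 0.622, 0.783, -0.0]
contact_force: [0.5, 0.0, -1.1]
grip_width: 0.549
grasp_force: 51.4
```

```bash
python3 - <<'E'
from h import *
s=bot.sense(); print(s["tcp_pos"],s["contact_force"],s["grip_width"],rot(s["eef_rot"]).as_matrix()[:,1].round(4))
ex=np.array([.9743,.2254]);ey=np.array([-.2254,.9743])
for gy in [16.5,17,17.5]:
    t=526.4*ex+(-184.3+gy)*ey; print(gy,t.round(1),((t/1000-s["tcp_pos"][:2])/.5).round(4))
C,im,d,o=wmarks("w5",dict(packer1=.11)); cv2.imwrite("pics/w5c.png",im[150:450,170:470,::-1])
P=cloud(C,d)
k=(P[...,2]>.145)&(P[...,2]<.175); k[:,:250]=0;k[:,400:]=0;k[:200]=0
n,l,st,ce=cv2.connectedComponentsWithStats(k.astype(np.uint8))
for i in range(1,n):
    if st[i,4]<60: continue
    Q=P[l==i]; print(ce[i].round(),st[i,4],np.percentile(Q[:,2],[5,50,95]).round(4),rect(Q))
E
```

```text
[ 0.48534559 -0.35491502  0.13065144] [ 0.49543799  0.01215251 -1.14632402] 0.548704936068579 [0.9743 0.2251 0.0027]
16.5 [550.7 -44.8] [0.1307 0.6202]
17 [550.6 -44.3] [0.1305 0.6211]
17.5 [550.5 -43.9] [0.1302 0.6221]
packer1 0.89 [322.5 154.5] atz [ 0.4702 -0.2891]
packer1 0.74 [321.3 188.4] atz [ 0.4737 -0.3072]
packer1 0.66 [322.5 270.3] atz [ 0.4856 -0.3556]
[323. 304.] 3705 [0.1471 0.1596 0.1726] (array([ 486.1, -354.6]), array([66.7, 23.1]), 13.3)
```

View pics/w5c.png

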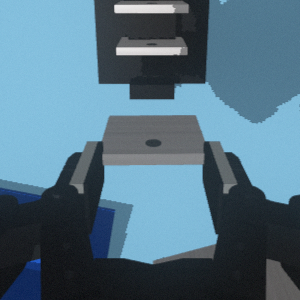

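```bash
cat >> h.py <<'E'
def face(tag,r0,r1,c0,c1):
    z=np.load(tag+".npz"); s=dict(tcp_pos=z["tcp"],eef_rot=z["q"]); P=cloud(cam("wrist",s),z["d"])[r0:r1,c0:c1].reshape(-1,3); P=P[np.isfinite(P[:,0])]
    m=np.median(P,0); _,_,V=np.linalg.svd(P-m); n=V[2]; n=n*np.sign(n[1]); ex=np.array([.9743,.2254,0]);ey=np.array([-.2254,.9743,0])
    q=P-s["tcp_pos"]; print(tag,"n",n.round(3),"ey rel tcp",np.percentile(q@ey,[5,50,95]).round(4),"ex",np.percentile(q@ex,[5,50,95]).round(4),"z",np.percentile(q[:,2],[5,50,95]).round(4))
E
python3 - <<'E'
from h import *
face("w5",270,300,282,368); face("w5",306,312,280,370); face("w5",305,311,265,380)
E
```

```text
w5 n [-0.222  0.975 -0.031] ey rel tcp [0.0036 0.0041 0.0045] ex [-0.019   0.0009  0.0211] z [-0.0089  0.0089  0.0237]
w5 n [-0.076  0.295 -0.952] ey rel tcp [0.     0.0016 0.003 ] ex [-0.0177  0.0007  0.0197] z [0.0282 0.0291 0.0302]
w5 n [-0.194  0.845 -0.498] ey rel tcp [0.0005 0.0023 0.0073] ex [-0.0234 -0.0002  0.0234] z [0.0282 0.0292 0.0381]
```

Emit:
send_rows(
  moves=[
    [0.4,0.01,0.04,0,0,0,0],
    [0.4,0.03,0.11,0,0,0,0],
    [0.4,0.045,0.18,0,0,0,0],
    [0.4,0.06,0.25,0,0,0,0],
    [0.4,0.075,0.32,0,0,0,0],
    [0.4,0.09,0.39,0,0,0,0],
    [0.4,0.105,0.46,0,0,0,0],
    [0.4,0.115,0.53,0,0,0,0],
    [0.4,0.125,0.585,-0.01,0,0,0],
    [0.4,0.129,0.61,-0.03,0,0,0],
  ],
)

```text
clock: 15.1
tcp_pos: [0.5488, -0.0458, 0.1111]
eef_rot: [-0.0, 0.622, 0.783, 0.0]
contact_force: [0.4, -0.4, 0.1]
grip_width: 0.551
grasp_force: 51.4
```

Emit:
send_rows(
  moves=[
    [0.4,0,0.008,-0.02,0,0,0],
    [0.4,0,0.008,-0.04,0,0,0],
    [0.4,0,0.008,-0.05,0,0,0],
    [0.4,0,0.008,-0.05,0,0,0],
    [0.4,0,0.008,-0.05,0,0,0],
    [0.4,0,0.008,-0.05,0,0,0],
    [0.4,0,0.008,-0.05,0,0,0],
    [0.4,0,0.008,-0.05,0,0,0],
    [0.4,0,0.008,-0.05,0,0,0],
    [0.4,0,0.008,-0.05,0,0,0],
  ],
)

```text
clock: 15.93
tcp_pos: [0.5488, -0.0451, 0.087]
eef_rot: [0.0, 0.622, 0.783, 0.0]
contact_force: [0.2, 0.1, -0.3]
grip_width: 0.547
grasp_force: 51.5
```

```bash
python3 - <<'E'
from h import *
s=bot.sense(); print(s["tcp_pos"],s["contact_force"])
C,im,d,o=wmarks("w6",dict(pad_face=.055,stop_edge=.05)); cv2.imwrite("pics/w6c.png",im[100:450,120:520,::-1])
P=cloud(C,d); np.save("P6.npy",P)
ex=np.array([.9743,.2254]);ey=np.array([-.2254,.9743])
k=(P[...,2]>.051)&(P[...,2]<.0595); k[:,:270]=0; k[:,380:]=0
Q=P[k]; print(len(Q), rect(Q), np.percentile(Q[:,:2]@ey,[0,2,50,98]).round(4), np.median(Q[:,2]))
print("tcp ey,ex",s["tcp_pos"][:2]@ey,s["tcp_pos"][:2]@ex)
E
```

```text
[ 0.54881117 -0.04509397  0.08696129] [ 0.15884257  0.06942926 -0.3243557 ]
pad_face 0.62 [324.9 257.9] atz [ 0.5496 -0.0417]
10972 (array([534.4,  22.1]), array([ 60.8, 130.8]), 12.45) [-0.1643 -0.1613 -0.1144 -0.045 ] 0.057125831736590874
tcp ey,ex -0.16763709319751605 0.5245425393605994
```

View pics/w6c.png

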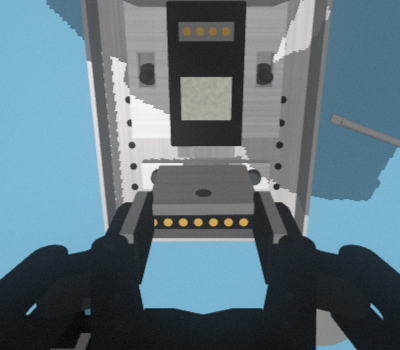

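Module seated with pins showing through both slots (147,75) and (265,72) of the crop; the packer hangs just before the pad. I shift it 1.5 mm away and lower it.

Emit:
send_rows(
  moves=[
    [0.4,0.001,-0.003,0,0,0,0],
    [0.4,0.001,-0.003,-0.01,0,0,0],
    [0.4,0.001,-0.003,-0.025,0,0,0],
    [0.4,0.001,-0.003,-0.045,0,0,0],
    [0.4,0.001,-0.003,-0.065,0,0,0],
    [0.4,0.001,-0.003,-0.085,0,0,0],
    [0.4,0.001,-0.003,-0.1,0,0,0],
    [0.4,0.001,-0.003,-0.11,0,0,0],
    [0.4,0.001,-0.003,-0.117,0,0,0],
    [0.4,0.001,-0.003,-0.12,0,0,0],
  ],
)

```text
clock: 16.92
tcp_pos: [0.549, -0.0465, 0.0261]
eef_rot: [-0.0, 0.622, 0.783, -0.0]
contact_force: [-0.0, -0.0, -1.7]
grip_width: 0.548
grasp_force: 51.5
```

Emit:
send_rows(
  moves=[
    [0.4,0,0,-0.002,0,0,0],
    [0.4,0,0,-0.004,0,0,0],
    [0.4,0,0,-0.006,0,0,0],
    [0.4,0,0,-0.008,0,0,0],
    [0.4,0,0,-0.009,0,0,0],
    [0.4,0,0,-0.009,0,0,0],
    [0.4,0,0,-0.009,0,0,0],
    [0.4,0,0,-0.009,0,0,0],
    [0.4,0,0,-0.009,0,0,0],
    [0.4,0,0,-0.009,0,0,0],
  ],
)

```text
clock: 17.75
tcp_pos: [0.5495, -0.0467, 0.0235]
eef_rot: [0.001, 0.622, 0.783, 0.0]
contact_force: [-6.4, -1.2, 20.2]
grip_width: 0.551
grasp_force: 56.7
```

Emit:
send_rows(
  moves=[
    [0.4,0,0,0.002,0,0,0],
    [0.4,0,0,0.002,0,0,0],
    [0.4,-0.0003,0.001,0.002,0,0,0],
    [0.4,-0.0006,0.002,0.002,0,0,0],
    [0.4,-0.0008,0.003,0.002,0,0,0],
    [0.4,-0.001,0.004,0.002,0,0,0],
    [0.4,-0.001,0.0045,0.002,0,0,0],
    [0.4,-0.001,0.0045,0.002,0,0,0],
    [0.4,-0.001,0.0045,0.002,0,0,0],
    [0.4,-0.001,0.0045,0.002,0,0,0],
  ],
)

```text
clock: 18.58
tcp_pos: [0.5492, -0.0448, 0.0238]
eef_rot: [0.001, 0.622, 0.783, 0.0]
contact_force: [-3.3, -5.7, 8.7]
grip_width: 0.554
grasp_force: 54.2
```

Emit:
send_rows(
  moves=[
    [0.9,0,0,0,0,0,0],
    [0.9,0,0,0,0,0,0],
    [0.9,0,0,0,0,0,0],
    [0.9,0,0,0.01,0,0,0],
    [0.9,0,0,0.04,0,0,0],
    [0.9,0,0,0.09,0,0,0],
    [0.9,0,0,0.15,0,0,0],
    [0.9,0,-0.02,0.2,0,0,0],
    [0.9,-0.02,-0.07,0.22,0,0,0],
    [0.9,-0.04,-0.14,0.22,0,0,0],
  ],
)

```text
clock: 19.42
tcp_pos: [0.5301, -0.1137, 0.1363]
eef_rot: [0.002, 0.621, 0.784, 0.001]
contact_force: [1.3, -1.4, -0.2]
grip_width: 0.899
grasp_force: 0.0
```

Emit:
send_rows(
  moves=[
    [0.9,-0.02,-0.08,0,0,0,0],
    [0.9,-0.04,-0.16,0,0,0,0],
    [0.9,-0.06,-0.24,0,0,0,0],
    [0.9,-0.085,-0.32,0,0,0,0],
    [0.9,-0.1,-0.38,0,0,0,0],
    [0.9,-0.104,-0.41,-0.01,0,0,0],
    [0.9,-0.104,-0.416,-0.04,0,0,0],
    [0.9,-0.104,-0.416,-0.08,0,0,0],
    [0.9,-0.104,-0.416,-0.1,0,0,0],
    [0.9,-0.104,-0.416,-0.1,0,0,0],
  ],
)

```text
clock: 20.25
tcp_pos: [0.4757, -0.321, 0.0813]
eef_rot: [-0.002, 0.622, 0.783, 0.0]
contact_force: [-0.3, 0.8, -1.1]
grip_width: 0.902
grasp_force: 0.0
```

```bash
python3 - <<'E'
from h import *
s=bot.sense(); print(s["tcp_pos"],s["contact_force"])
bot.grab_frame("top"); 
print(((np.array([.4770,-.3230,.028])-s["tcp_pos"])/.5).round(4))
T=cam("top")
print([(np.round(x["at"],1),round(float(x["p"]),2),atz(T,x["at"],.005)[:2].round(4)) for x in bot.mark_of("packer1","top")])
E
```

```text
[ 0.47571783 -0.32095712  0.08128375] [-0.32193307  0.79001231 -1.05851575]
[ 0.0026 -0.0041 -0.1066]
[(array([358.3, 267.8]), 0.59, array([ 0.5419, -0.0447])), (array([474.5, 301. ]), 0.52, array([ 0.4691, -0.2831])), (array([332.4, 272.2]), 0.35, array([0.5335, 0.0098]))]
```

Emit:
send_rows(
  moves=[
    [0.9,0.003,-0.004,-0.04,0,0,0],
    [0.9,0.003,-0.004,-0.08,0,0,0],
    [0.9,0.003,-0.004,-0.1,0,0,0],
    [0.9,0.003,-0.004,-0.106,0,0,0],
    [0.4,0.003,-0.004,-0.106,0,0,0],
    [0.4,0.003,-0.004,-0.106,0,0,0],
    [0.4,0.003,-0.004,-0.106,0,0,0],
    [0.4,0.003,-0.004,-0.106,0,0,0],
    [0.4,0.003,-0.004,-0.106,0,0,0],
    [0.4,0.003,-0.004,-0.106,0,0,0],
  ],
  newtons=50,
)

```text
clock: 21.18
tcp_pos: [0.4809, -0.3266, 0.0338]
eef_rot: [0.004, 0.622, 0.783, -0.0]
contact_force: [1.2, -0.5, 33.3]
grip_width: 0.4
grasp_force: 15.7
```

Emit:
send_rows(
  moves=[
    [0.4,0,0,0.005,0,0,0],
    [0.4,0,0,0.03,0,0,0],
    [0.4,0,0,0.08,0,0,0],
    [0.4,0,0,0.14,0,0,0],
    [0.4,0,0.02,0.19,0,0,0],
    [0.4,0.02,0.08,0.21,0,0,0],
    [0.4,0.04,0.16,0.21,0,0,0],
    [0.4,0.06,0.24,0.21,0,0,0],
    [0.4,0.08,0.32,0.21,0,0,0],
    [0.4,0.1,0.4,0.21,0,0,0],
  ],
)

```text
clock: 22.02
tcp_pos: [0.5287, -0.1226, 0.1366]
eef_rot: [0.001, 0.623, 0.782, 0.0]
contact_force: [0.6, -0.7, -0.1]
grip_width: 0.4
grasp_force: 0.0
```

```bash
python3 - <<'E'
from h import *
bot.grab_frame("wrist");bot.grab_frame("wrist");bot.grab_frame("wrist")
s=bot.sense(); print(s["tcp_pos"],s["contact_force"],s["grip_width"],s["grasp_force"])
C,im,d,o=wmarks("w7",dict(stop_edge=.05,pad_face=.055)); cv2.imwrite("pics/w7c.png",im[60:460,120:520,::-1])
face("w7",270,300,282,368); face("w7",306,312,280,370)
P=cloud(C,d); ex=np.array([.9743,.2254]);ey=np.array([-.2254,.9743])
k=np.zeros(d.shape,bool); k[60:260,270:380]=1
for lo,hi in [(.0475,.0522),(.0522,.0545),(.0545,.0565)]:
    q=P[k&(P[...,2]>lo)&(P[...,2]<hi)][:,:2]; q=q[np.abs(q@ex-.526)<.03]
    h,e=np.histogram(q@ey,np.arange(-.215,-.12,.002)); print(lo,dict(zip(e[:-1][h>0].round(3),h[h>0])))
E
```

```text
[ 0.52895853 -0.1216676   0.13635129] [-0.20010092 -0.5934356  -0.35078212] 0.3986752071022813 0.0
stop_edge 0.65 [371.8 170. ] atz [ 0.5528 -0.0622]
pad_face 0.63 [377.3 141.4] atz [ 0.5503 -0.0417]
w7 n [-0.217  0.883 -0.416] ey rel tcp [-0.08   -0.0636  0.0066] ex [-0.0348  0.0027  0.0385] z [-0.1374 -0.1363  0.0256]
w7 n [-0.175  0.859 -0.482] ey rel tcp [-0.0953 -0.0914  0.0106] ex [-0.0318  0.0019  0.0325] z [-0.1373 -0.1361  0.0444]
0.0475 {np.float64(-0.207): np.int64(59), np.float64(-0.205): np.int64(89), np.float64(-0.203): np.int64(70), np.float64(-0.201): np.int64(80), np.float64(-0.199): np.int64(89), np.float64(-0.197): np.int64(65), np.float64(-0.195): np.int64(85), np.float64(-0.193): np.int64(89), np.float64(-0.191): np.int64(66), np.float64(-0.189): np.int64(83), np.float64(-0.187): np.int64(88), np.float64(-0.185): np.int64(21), np.float64(-0.171): np.int64(10), np.float64(-0.169): np.int64(18), np.float64(-0.167): np.int64(17), np.float64(-0.165): np.int64(11), np.float64(-0.163): np.int64(1), np.float64(-0.161): np.int64(3), np.float64(-0.159): np.int64(2), np.fl
[... 1057 characters left out ...]
0.163): np.int64(54), np.float64(-0.161): np.int64(63), np.float64(-0.159): np.int64(63), np.float64(-0.157): np.int64(72), np.float64(-0.155): np.int64(23), np.float64(-0.153): np.int64(26), np.float64(-0.151): np.int64(19), np.float64(-0.149): np.int64(23), np.float64(-0.147): np.int64(18), np.float64(-0.145): np.int64(23), np.float64(-0.143): np.int64(10), np.float64(-0.141): np.int64(23), np.float64(-0.139): np.int64(11), np.float64(-0.137): np.int64(14), np.float64(-0.135): np.int64(14), np.float64(-0.133): np.int64(13), np.float64(-0.131): np.int64(16), np.float64(-0.129): np.int64(6), np.float64(-0.127): np.int64(12), np.float64(-0.125): np.int64(14), np.float64(-0.123): np.int64(10)}
```

View pics/w7c.png

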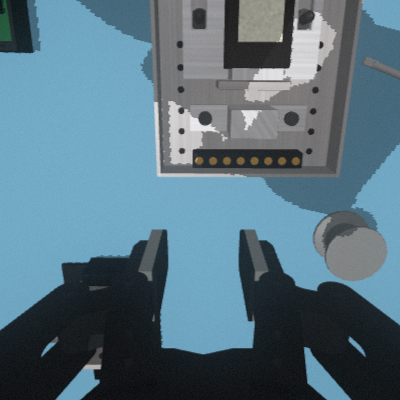

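The gripper is empty: the fingers closed past the second packer (bare fingers at crop 150,270 and 255,270). The first packer stands at crop (255,85) before the pad. I look at the rack again.

Emit:
send_rows(
  moves=[
    [1,-0.02,-0.06,0.02,0,0,0],
    [1,-0.05,-0.13,0.04,0,0,0],
    [1,-0.08,-0.2,0.06,0,0,0],
    [1,-0.1,-0.27,0.07,0,0,0],
    [1,-0.118,-0.32,0.07,0,0,0],
    [1,-0.118,-0.347,0.07,0,0,0],
    [1,-0.118,-0.347,0.07,0,0,0],
    [1,-0.118,-0.347,0.07,0,0,0],
    [1,-0.118,-0.347,0.07,0,0,0],
    [1,-0.118,-0.347,0.07,0,0,0],
  ],
)

```text
clock: 23.15
tcp_pos: [0.4693, -0.2967, 0.1701]
eef_rot: [-0.0, 0.622, 0.783, 0.0]
contact_force: [0.3, 0.4, 0.7]
grip_width: 1.003
grasp_force: 0.0
```

```bash
python3 - <<'E'
from h import *
print(bot.sense()["tcp_pos"])
C,im,d,o=wmarks("w8",dict(packer1=.01,wedge=.01)); cv2.imwrite("pics/w8c.png",im[60:460,120:520,::-1])
P=cloud(C,d)
k=(P[...,2]>.035)&(P[...,2]<.105); k[310:]=0; k[:,:240]=0;k[:,420:]=0
n,l,st,ce=cv2.connectedComponentsWithStats(k.astype(np.uint8))
for i in range(1,n):
    if st[i,4]<40: continue
    Q=P[l==i]; t=Q[Q[:,2]>np.percentile(Q[:,2],90)-.004]; print(ce[i].round(),st[i],np.percentile(Q[:,2],[5,50,95]).round(4),rect(t))
E
```

```text
[ 0.46933651 -0.29669978  0.17009203]
packer1 0.78 [325.9 216.6] atz [ 0.4728 -0.2972]
packer1 0.7 [324.8 239.6] atz [ 0.4772 -0.3212]
wedge 0.73 [324.5 181.9] atz [ 0.4635 -0.2637]
[324. 184.] [ 289  173   72   22 1563] [0.0764 0.0947 0.096 ] (array([ 461. , -254.6]), array([51.9, 13.2]), 13.0)
[325. 223.] [295 217  60  13 730] [0.038  0.0568 0.0589] (array([ 470.5, -294.5]), array([51.4,  5.7]), 13.06)
[323. 254.] [295 247  58  15 805] [0.0373 0.0552 0.0589] (array([ 476.4, -323.7]), array([51.1,  6. ]), 13.45)
```

View pics/w8c.png

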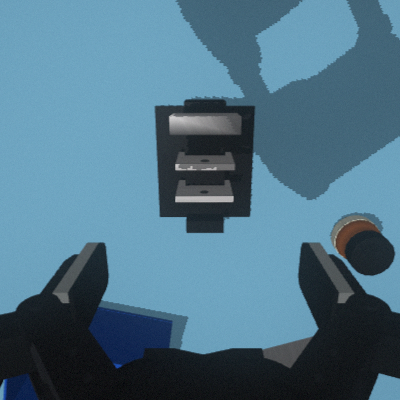

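B still stands in its slot, at crop (203,190). I retry lower, letting the arm settle before closing.

Emit:
send_rows(
  moves=[
    [1,0.01,-0.03,-0.04,0,0,0],
    [1,0.014,-0.054,-0.11,0,0,0],
    [1,0.014,-0.054,-0.18,0,0,0],
    [1,0.014,-0.054,-0.24,0,0,0],
    [1,0.014,-0.054,-0.28,0,0,0],
    [1,0.014,-0.054,-0.292,0,0,0],
    [1,0.014,-0.054,-0.292,0,0,0],
    [1,0.014,-0.054,-0.292,0,0,0],
    [1,0.014,-0.054,-0.292,0,0,0],
    [1,0.014,-0.054,-0.292,0,0,0],
  ],
)

```text
clock: 24.13
tcp_pos: [0.477, -0.3253, 0.0257]
eef_rot: [0.001, 0.622, 0.783, -0.0]
contact_force: [-0.6, -0.9, -0.1]
grip_width: 1.003
grasp_force: 0.0
```

Emit:
send_rows(
  moves=[
    [0.4,0,0,0,0,0,0],
    [0.4,0,0,0,0,0,0],
    [0.4,0,0,0,0,0,0],
    [0.4,0,0,0,0,0,0],
    [0.4,0,0,0,0,0,0],
    [0.4,0,0,0,0,0,0],
    [0.4,0,0,0,0,0,0],
    [0.4,0,0,0,0,0,0],
    [0.4,0,0,0.01,0,0,0],
    [0.4,0,0,0.03,0,0,0],
  ],
  newtons=50,
)

```text
clock: 24.97
tcp_pos: [0.4756, -0.3243, 0.0389]
eef_rot: [-0.001, 0.623, 0.783, 0.0]
contact_force: [-0.2, 0.2, -1.8]
grip_width: 0.572
grasp_force: 51.7
```

Emit:
send_rows(
  moves=[
    [0.4,0,0,0.04,0,0,0],
    [0.4,0,0,0.09,0,0,0],
    [0.4,0,0,0.15,0,0,0],
    [0.4,0.01,0.04,0.18,0,0,0],
    [0.4,0.03,0.11,0.18,0,0,0],
    [0.4,0.05,0.18,0.18,0,0,0],
    [0.4,0.07,0.25,0.18,0,0,0],
    [0.4,0.09,0.32,0.18,0,0,0],
    [0.4,0.11,0.39,0.18,0,0,0],
    [0.4,0.13,0.46,0.18,0,0,0],
  ],
)

```text
clock: 25.8
tcp_pos: [0.5413, -0.093, 0.1301]
eef_rot: [0.0, 0.623, 0.783, 0.0]
contact_force: [0.3, 0.4, -1.5]
grip_width: 0.572
grasp_force: 51.8
```

Emit:
send_rows(
  moves=[
    [0.4,0.015,0.055,-0.02,0,0,0],
    [0.4,0.021,0.08,-0.04,0,0,0],
    [0.4,0.021,0.084,-0.06,0,0,0],
    [0.4,0.021,0.084,-0.07,0,0,0],
    [0.4,0.021,0.084,-0.07,0,0,0],
    [0.4,0.021,0.084,-0.07,0,0,0],
    [0.4,0.021,0.084,-0.07,0,0,0],
    [0.4,0.021,0.084,-0.07,0,0,0],
    [0.4,0.021,0.084,-0.07,0,0,0],
    [0.4,0.021,0.084,-0.07,0,0,0],
  ],
)

```text
clock: 26.63
tcp_pos: [0.5518, -0.0532, 0.0945]
eef_rot: [0.0, 0.623, 0.782, 0.0]
contact_force: [-0.9, -1.1, -1.0]
grip_width: 0.571
grasp_force: 51.8
```

```bash
python3 - <<'E'
from h import *
s=bot.sense(); print(s["tcp_pos"],s["contact_force"],s["grip_width"])
ex=np.array([.9743,.2254]);ey=np.array([-.2254,.9743]); t=s["tcp_pos"][:2]; print("tcp ex,ey",t@ex,t@ey)
C,im,d,o=wmarks("w9",dict())
P=cloud(C,d); np.save("P9.npy",P)
face("w9",270,300,282,368)
k=np.zeros(d.shape,bool); k[60:330,250:400]=1
Q=P[k&np.isfinite(P[...,0])]; a,b=Q[:,:2]@ex,Q[:,:2]@ey; Q=np.c_[a,b,Q[:,2]]
for lo,hi in [(.0505,.0543),(.0543,.0565),(.08,.13)]:
    q=Q[(Q[:,2]>lo)&(Q[:,2]<hi)&(abs(a-.526)<.025)]; h,e=np.histogram(q[:,1],np.arange(-.19,-.15,.001)); print(lo,dict(zip((e[:-1][h>0]*1000).round().astype(int).tolist(),h[h>0].tolist())), np.percentile(q[:,2],[5,95]))
E
```

```text
[ 0.5518065  -0.0531586   0.09452695] [-0.9424518  -1.14053421 -0.99890499] 0.5705363566744163
tcp ex,ey 0.5256431230400221 -0.17616961081604443
w9 n [-0.231  0.973 -0.002] ey rel tcp [0.0032 0.0037 0.0041] ex [-0.0191  0.0009  0.0212] z [-0.0097  0.0082  0.0231]
0.0505 {-185: 2, -171: 5, -170: 107, -169: 101, -168: 94, -167: 114, -166: 106, -165: 126, -164: 9, -163: 6, -162: 9, -161: 5, -160: 11, -159: 5, -158: 9, -157: 4} [0.05176697 0.05409631]
0.0543 {-170: 1, -169: 2, -168: 8, -167: 2, -166: 3, -165: 3, -164: 2, -163: 82, -162: 66, -161: 86, -160: 63, -159: 79, -158: 75, -157: 81, -156: 33, -155: 12, -154: 27, -153: 11, -152: 23, -151: 11} [0.05464117 0.05646804]
0.08 {-186: 5, -185: 4, -184: 10, -183: 11, -182: 12, -181: 7, -180: 10, -179: 86, -178: 193, -177: 209, -176: 229, -175: 201, -174: 413, -173: 3676, -172: 176, -171: 16, -170: 11, -169: 23, -168: 11, -167: 11, -166: 20, -165: 2} [0.08460954 0.12772724]
```

Emit:
send_rows(
  moves=[
    [0.4,0,0,-0.015,0,0,0],
    [0.4,0,0,-0.035,0,0,0],
    [0.4,0,0,-0.055,0,0,0],
    [0.4,0,0,-0.075,0,0,0],
    [0.4,0,0,-0.095,0,0,0],
    [0.4,0,0,-0.115,0,0,0],
    [0.4,0,0,-0.13,0,0,0],
    [0.4,0,0,-0.138,0,0,0],
    [0.4,0,0,-0.142,0,0,0],
    [0.4,0,0,-0.142,0,0,0],
  ],
)

```text
clock: 27.52
tcp_pos: [0.5517, -0.0531, 0.0241]
eef_rot: [0.0, 0.622, 0.783, -0.0]
contact_force: [-7.5, -3.2, 35.7]
grip_width: 0.572
grasp_force: 69.6
```

Emit:
send_rows(
  moves=[
    [0.4,0,0,-0.001,0,0,0],
    [0.4,0,0,-0.002,0,0,0],
    [0.4,0,0,-0.003,0,0,0],
    [0.4,0,0,-0.004,0,0,0],
    [0.4,0,0,-0.005,0,0,0],
    [0.4,0,0,-0.006,0,0,0],
    [0.4,0,0,-0.007,0,0,0],
    [0.4,0,0,-0.008,0,0,0],
    [0.4,0,0,-0.008,0,0,0],
    [0.4,0,0,-0.008,0,0,0],
  ],
)

```text
clock: 28.35
tcp_pos: [0.5521, -0.0536, 0.0224]
eef_rot: [0.001, 0.622, 0.783, 0.0]
contact_force: [-16.3, -6.3, 74.4]
grip_width: 0.569
grasp_force: 90.4
```

Emit:
send_rows(
  moves=[
    [0.4,0,0,0.005,0,0,0],
    [0.4,0,0,0.01,0,0,0],
    [0.4,0,0,0.01,0,0,0],
    [0.4,-0.0005,0.002,0.01,0,0,0],
    [0.4,-0.001,0.0035,0.01,0,0,0],
    [0.4,-0.0012,0.005,0.01,0,0,0],
    [0.4,-0.0014,0.006,0.01,0,0,0],
    [0.4,-0.0016,0.007,0.01,0,0,0],
    [0.4,-0.0016,0.007,0.01,0,0,0],
    [0.4,-0.0016,0.007,0.01,0,0,0],
  ],
)

```text
clock: 29.18
tcp_pos: [0.5513, -0.0505, 0.0252]
eef_rot: [0.001, 0.622, 0.783, -0.0]
contact_force: [-6.4, -12.2, 26.0]
grip_width: 0.575
grasp_force: 65.1
```

```bash
python3 - <<'E'
from h import *
s=bot.sense(); print(s["tcp_pos"],s["contact_force"],s["grip_width"])
ex=np.array([.9743,.2254]);ey=np.array([-.2254,.9743]); t=s["tcp_pos"][:2]; print("tcp ex,ey",t@ex,t@ey)
C,im,d,o=wmarks("w10",dict())
P=cloud(C,d); Q=P[np.isfinite(P[...,0])]; a,b=Q[:,:2]@ex,Q[:,:2]@ey; Q=np.c_[a,b,Q[:,2]]
for lo,hi in [(.048,.0543),(.0543,.0565)]:
    q=Q[(Q[:,2]>lo)&(Q[:,2]<hi)&(abs(a-.526)<.016)]; h,e=np.histogram(q[:,1],np.arange(-.19,-.15,.001)); print(lo,dict(zip((e[:-1][h>0]*1000).round().astype(int).tolist(),h[h>0].tolist())))
for y0 in range(-180,-160,2):
    q=Q[(abs(a-.526)<.016)&(abs(b*1000-y0-1)<1)]; print(y0,np.percentile(q[:,2],[10,50,90]).round(4) if len(q) else None)
E
```

```text
[ 0.55132983 -0.05053455  0.02523791] [ -6.42574423 -12.24524072  25.98831991] 0.575423088592064
tcp ex,ey 0.5257701664680413 -0.1735055562276324
0.048 {-190: 117, -189: 111, -188: 107, -187: 120, -186: 158, -185: 129, -184: 4, -171: 100, -170: 119, -169: 123, -168: 142, -167: 126, -166: 129, -165: 76, -164: 14, -163: 5, -162: 14, -161: 12, -160: 9, -159: 11, -158: 6, -157: 8}
0.0543 {-174: 1, -173: 1, -172: 1, -171: 51, -170: 99, -169: 1, -168: 2, -167: 1, -166: 5, -165: 4, -164: 42, -163: 135, -162: 129, -161: 128, -160: 132, -159: 138, -158: 127, -157: 138, -156: 24, -155: 21, -154: 15, -153: 26, -152: 16, -151: 28}
-180 None
-178 None
-176 [0.0572 0.0579 0.0586]
-174 [0.0573 0.0579 0.0587]
-172 [0.0525 0.0574 0.0585]
-170 [0.0525 0.0541 0.0578]
-168 [0.0524 0.0531 0.0538]
-166 [0.0528 0.1214 0.1238]
-164 [0.1232 0.1315 0.1389]
-162 [0.0549 0.1328 0.1398]
```

B's top is at 0.058 and A's at 0.053, so B hangs 5 mm high. I check from the earlier empty-chassis depth map what lies under it.

```bash
python3 - <<'E'
from h import *
from scipy.stats import binned_statistic_2d as bs
ex=np.array([.9743,.2254]);ey=np.array([-.2254,.9743])
for f in ["P2.npy"]:
    P=np.load(f); Q=P[np.isfinite(P[...,0])&(P[...,2]<.06)]; a=(Q[:,:2]@ex-.5264)*1000; b=(Q[:,:2]@ey+.1843)*1000
    M=bs(a,b,Q[:,2]*1000,'median',[np.arange(-54,57,6),np.arange(-24,27,3)])[0]
    print("rows ex -54.., cols stop-y -24..24 step3"); 
    for i,r in enumerate(M): print(-51+6*i,np.round(r).astype(int) if not np.isnan(r).any() else np.round(r,0))
E
```

```text
rows ex -54.., cols stop-y -24..24 step3
-51 [5 9 6 9 5 5 6 6 5 5 5 5 5 5 5 5]
-45 [12 12 12 12 13 12 12 11  5  5  5  5  5  5  5  5]
-39 [12 12 17 17 17 16 13 11  5  5  5  5  5  5  5  5]
-33 [12 12 13 17 17 14 12 11  5  5  5  5  5  5  5  5]
-27 [12 12 12 12 12 12 12 11  5  5  5  5  5  5  5  5]
-21 [12 12 12 12 12 12 12 11  5  5  6  5  5  5  5  5]
-15 [50 51 50 50 50 50 50 33  5  5  5  5  5  5  5  5]
-9 [50 50 50 51 50 50 50 33  6  5  5  5  5  5  5  5]
-3 [50 50 50 50 50 50 50 33  5  5  5  5  5  5  5  5]
3 [50 50 50 50 50 50 50 34  5  5  5  4  5  5  5  5]
9 [50 50 50 50 50 50 50 32  5  5  5  5  5  5  5  5]
15 [50 50 50 50 50 50 50 34  6  5  5  5  5  5  5  5]
21 [12 12 12 12 12 12 12 10  5  5  5  5  5  5  5  6]
27 [12 12 12 12 12 12 12 11  5  5  5  5  5  5  5  5]
33 [12 12 13 16 17 14 13 11  5  5  5  5  5  6  5  5]
39 [12 12 17 17 17 17 13 12  5  5  5  5  5  5  5  5]
45 [11 12 12 12 12 12 12 11  6  5  5  5  5  5  5  5]
51 [4 6 6 7 6 6 6 6 5 5 5 5 5 5 5 5]
```

The floor there is clear. This fits the failed grasp too: the pads' lower edge stands about 26 mm above the TCP, so they are resting on A's top edge. B is already against A, so I let it drop the last 5 mm and lift off.

Emit:
send_rows(
  moves=[
    [0.4,0,0,0.003,0,0,0],
    [0.7,0,0,0.003,0,0,0],
    [0.9,0,0,0.003,0,0,0],
    [0.9,0,0,0.003,0,0,0],
    [0.9,0,0,0.01,0,0,0],
    [0.9,0,0,0.04,0,0,0],
    [0.9,0,0,0.09,0,0,0],
    [0.9,0,0,0.15,0,0,0],
    [0.9,0,-0.02,0.2,0,0,0],
    [0.9,0,-0.02,0.22,0,0,0],
  ],
)

```text
clock: 30.07
tcp_pos: [0.5523, -0.0603, 0.1375]
eef_rot: [0.002, 0.622, 0.783, 0.001]
contact_force: [1.4, -0.2, 0.9]
grip_width: 0.897
grasp_force: 0.0
```

```bash
cat > gap.py <<'E'
from h import *
import sys
bot.grab_frame("wrist"); bot.grab_frame("wrist")
s=bot.sense(); print(s["tcp_pos"],s["contact_force"],s["grip_width"])
ex=np.array([.9743,.2254]);ey=np.array([-.2254,.9743]); t=s["tcp_pos"][:2]; print("tcp ex,ey",t@ex,t@ey)
tag=sys.argv[1]; C,im,d,o=wmarks(tag,dict()); cv2.imwrite(f"pics/{tag}c.png",cv2.resize(im[140:340,220:420,::-1],None,fx=2,fy=2))
P=cloud(C,d); Q=P[np.isfinite(P[...,0])]; a,b=Q[:,:2]@ex,Q[:,:2]@ey; Q=np.c_[a,b,Q[:,2]]
for y0 in range(-188,-158,1):
    q=Q[(abs(a-.526)<.016)&(abs(b*1000-y0-.5)<.5)&(Q[:,2]<.075)]; print(y0,len(q),np.percentile(q[:,2],[10,50,90]).round(4) if len(q) else None)
q=Q[(Q[:,2]>.0505)&(Q[:,2]<.055)&(b<-.1645)&(b>-.1815)]; print("packers ex",np.percentile(q[:,0],[1,99]).round(4))
E
python3 gap.py w11
```

```text
[ 0.55199522 -0.05953918  0.13598661] [ 0.0779495   0.53888551 -1.38948952] 0.9020349564028237
tcp ex,ey 0.5243888145975713 -0.1824287456753285
-188 47 [0.0493 0.0501 0.051 ]
-187 40 [0.0492 0.05   0.0509]
-186 78 [0.0347 0.0495 0.0506]
-185 343 [0.026  0.0378 0.0482]
-184 0 None
-183 0 None
-182 0 None
-181 0 None
-180 0 None
-179 0 None
-178 0 None
-177 4 [0.0513 0.0519 0.052 ]
-176 45 [0.0523 0.053  0.0537]
-175 57 [0.0525 0.053  0.0538]
-174 53 [0.052  0.0533 0.0541]
-173 43 [0.0526 0.0531 0.0541]
-172 50 [0.0521 0.0529 0.0543]
-171 65 [0.0518 0.0528 0.0538]
-170 45 [0.0525 0.0532 0.0537]
-169 48 [0.0522 0.0531 0.0543]
-168 52 [0.052  0.0528 0.0536]
-167 66 [0.0522 0.0529 0.0536]
-166 47 [0.0523 0.053  0.0538]
-165 43 [0.0523 0.0529 0.0539]
-164 38 [0.0541 0.0548 0.0557]
-163 46 [0.0544 0.0551 0.056 ]
-162 48 [0.0543 0.0549 0.0558]
-161 65 [0.0543 0.0549 0.0557]
-160 51 [0.0543 0.0553 0.0562]
-159 47 [0.0544 0.0551 0.0561]
packers ex [0.4996 0.5514]
```

View pics/w11c.png

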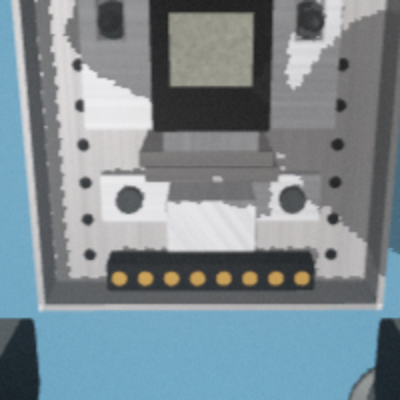

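Crop shows both packers standing side by side before the pad (205,165), with the stop clear at (212,225); both tops are at 0.053, on the floor. About 8.3 mm remains, so the wedge is next.

Emit:
send_rows(
  moves=[
    [1,-0.02,-0.05,0,0,0,0],
    [1,-0.05,-0.12,0,0,0,0],
    [1,-0.08,-0.19,0,0,0,0],
    [1,-0.12,-0.26,0,0,0,0],
    [1,-0.16,-0.33,0,0,0,0],
    [1,-0.182,-0.38,0,0,0,0],
    [1,-0.182,-0.39,0,0,0,0],
    [1,-0.182,-0.39,-0.01,0,0,0],
    [1,-0.182,-0.39,-0.04,0,0,0],
    [1,-0.182,-0.39,-0.08,0,0,0],
  ],
)

```text
clock: 31.05
tcp_pos: [0.4605, -0.2534, 0.0935]
eef_rot: [0.0, 0.622, 0.783, 0.0]
contact_force: [0.8, 0.3, 0.0]
grip_width: 1.0
grasp_force: 0.0
```

Emit:
send_rows(
  moves=[
    [1,0,0,-0.05,0,0,0],
    [1,0,0,-0.09,0,0,0],
    [1,0,0,-0.108,0,0,0],
    [1,0,0,-0.108,0,0,0],
    [1,0,0,-0.108,0,0,0],
    [1,0,0,-0.108,0,0,0],
    [0.4,0,0,-0.108,0,0,0],
    [0.4,0,0,-0.108,0,0,0],
    [0.4,0,0,-0.108,0,0,0],
    [0.4,0,0,-0.108,0,0,0],
  ],
  newtons=100,
)

```text
clock: 31.88
tcp_pos: [0.4603, -0.2546, 0.0413]
eef_rot: [0.001, 0.622, 0.783, 0.0]
contact_force: [-1.5, 3.7, 14.1]
grip_width: 0.593
grasp_force: 100.8
```

Emit:
send_rows(
  moves=[
    [0.4,0,0,0,0,0,0],
    [0.4,0,0,0,0,0,0],
    [0.4,0,0,0,0,0,0],
    [0.4,0,0,0,0,0,0],
    [0.4,0,0,0,0,0,0],
    [0.4,0,0,0.01,0,0,0],
    [0.4,0,0,0.03,0,0,0],
    [0.4,0,0,0.07,0,0,0],
    [0.4,0,0,0.12,0,0,0],
    [0.4,0,0,0.17,0,0,0],
  ],
)

```text
clock: 32.72
tcp_pos: [0.4595, -0.254, 0.1266]
eef_rot: [-0.0, 0.623, 0.783, -0.0]
contact_force: [-0.2, -0.8, -1.8]
grip_width: 0.589
grasp_force: 104.1
```

Emit:
send_rows(
  moves=[
    [0.4,0.02,0.04,0,0,0,0],
    [0.4,0.05,0.11,0,0,0,0],
    [0.4,0.08,0.18,0,0,0,0],
    [0.4,0.12,0.25,0,0,0,0],
    [0.4,0.15,0.32,0,0,0,0],
    [0.4,0.175,0.375,0,0,0,0],
    [0.4,0.186,0.4,-0.015,0,0,0],
    [0.4,0.186,0.403,-0.033,0,0,0],
    [0.4,0.186,0.403,-0.033,0,0,0],
    [0.4,0.186,0.403,-0.033,0,0,0],
  ],
)

```text
clock: 33.55
tcp_pos: [0.552, -0.0535, 0.1084]
eef_rot: [-0.001, 0.623, 0.783, -0.0]
contact_force: [0.1, -0.3, -3.1]
grip_width: 0.586
grasp_force: 104.3
```

```bash
cat > wd.py <<'E'
from h import *
import sys
bot.grab_frame("wrist"); bot.grab_frame("wrist"); bot.grab_frame("wrist")
s=bot.sense(); print(s["tcp_pos"],s["contact_force"],s["grip_width"],s["grasp_force"])
ex=np.array([.9743,.2254]);ey=np.array([-.2254,.9743]); t=s["tcp_pos"][:2]; z0=s["tcp_pos"][2]; print("tcp ex,ey",t@ex,t@ey)
C,im,d,o=wmarks(sys.argv[1],dict())
P=cloud(C,d); Q=P[np.isfinite(P[...,0])]; a,b=Q[:,:2]@ex-t@ex,Q[:,:2]@ey-t@ey; Q=np.c_[a,b,Q[:,2]-z0]
q=Q[(abs(a)<.024)&(abs(b)<.02)&(Q[:,2]>-.05)]
h,e=np.histogram(q[:,2],np.arange(-.05,.1,.005))
for z in np.arange(-.035,.07,.005):
    w=q[abs(q[:,2]-z)<.0025]
    if len(w)>5: print(round(z,3),len(w),"rel ey",np.percentile(w[:,1],[5,50,95]).round(4),"ex",np.percentile(w[:,0],[1,99]).round(4),"abs z",round(z+z0,4))
E
python3 wd.py w12
```

```text
[ 0.55267657 -0.0539449   0.10908473] [ 0.89418265  0.63302715 -1.10618982] 0.5897047155808814 104.29681777954102
tcp ex,ey 0.5263135987366564 -0.17713181264100147
-0.03 74 rel ey [-0.0062 -0.0059 -0.0055] ex [-0.0233  0.0233] abs z 0.0791
-0.025 92 rel ey [-0.0055 -0.0051 -0.0047] ex [-0.0229  0.0229] abs z 0.0841
-0.02 140 rel ey [-0.0044 -0.0039 -0.0033] ex [-0.0235  0.0232] abs z 0.0891
-0.015 143 rel ey [-0.0032 -0.0027 -0.0021] ex [-0.0233  0.0232] abs z 0.0941
-0.01 140 rel ey [-0.002  -0.0015 -0.001 ] ex [-0.0236  0.0236] abs z 0.0991
-0.005 146 rel ey [-0.0009 -0.0004  0.0001] ex [-0.0232  0.023 ] abs z 0.1041
0.0 178 rel ey [0.0002 0.0007 0.0012] ex [-0.0232  0.023 ] abs z 0.1091
0.005 204 rel ey [0.0014 0.0019 0.0024] ex [-0.0236  0.0234] abs z 0.1141
0.01 208 rel ey [0.0026 0.0032 0.0037] ex [-0.0235  0.0229] abs z 0.1191
0.015 219 rel ey [0.0037 0.0044 0.0049] ex [-0.0232  0.0234] abs z 0.1241
0.02 410 rel ey [0.0046 0.0051 0.0055] ex [-0.0235  0.0234] abs z 0.1291
0.025 471 rel ey [0.0047 0.0052 0.0057] ex [-0.0234  0.0236] abs z 0.1341
0.03 531 rel ey [0.0048 0.0054 0.0058] ex [-0.0235  0.0235] abs z 0.1391
0.035 573 rel ey [0.005  0.0055 0.006 ] ex [-0.0234  0.0235] abs z 0.1441
0.04 633 rel ey [0.0051 0.0057 0.0062] ex [-0.0236  0.0235] abs z 0.1491
0.045 700 rel ey [0.0053 0.0058 0.0063] ex [-0.0235  0.0234] abs z 0.1541
0.05 966 rel ey [-0.0022  0.0059  0.0065] ex [-0.0236  0.0235] abs z 0.1591
0.055 3391 rel ey [-0.0061 -0.      0.006 ] ex [-0.0235  0.0235] abs z 0.1641
```

Emit:
send_rows(
  moves=[
    [0.4,-0.001,0.005,0,0,0,0],
    [0.4,-0.002,0.009,0,0,0,0],
    [0.4,-0.002,0.009,-0.01,0,0,0],
    [0.4,-0.002,0.009,-0.025,0,0,0],
    [0.4,-0.002,0.009,-0.04,0,0,0],
    [0.4,-0.002,0.009,-0.05,0,0,0],
    [0.4,-0.002,0.009,-0.058,0,0,0],
    [0.4,-0.002,0.009,-0.064,0,0,0],
    [0.4,-0.002,0.009,-0.067,0,0,0],
    [0.4,-0.002,0.009,-0.067,0,0,0],
  ],
)

```text
clock: 34.58
tcp_pos: [0.5518, -0.0482, 0.0749]
eef_rot: [-0.0, 0.622, 0.783, -0.0]
contact_force: [-0.3, -0.3, -1.9]
grip_width: 0.588
grasp_force: 104.3
```

```bash
python3 wd.py w13 | sed -n '1,6p;10,16p'
```

```text
[ 0.55207025 -0.04830082  0.07544669] [-0.06788426 -0.11793173 -3.04226394] 0.5862450260874214 104.30453896522522
tcp ex,ey 0.5269950382724763 -0.17149612794497798
-0.035 35 rel ey [0.0071 0.0075 0.0078] ex [-0.0239  0.0231] abs z 0.0404
-0.03 39 rel ey [0.0073 0.0076 0.0079] ex [-0.0238  0.0232] abs z 0.0454
-0.025 578 rel ey [-0.0041  0.0019  0.0075] ex [-0.0237  0.0234] abs z 0.0504
-0.02 2118 rel ey [-0.0037  0.0089  0.019 ] ex [-0.0227  0.0228] abs z 0.0554
0.0 171 rel ey [0.0002 0.0008 0.0013] ex [-0.023   0.0232] abs z 0.0754
0.005 191 rel ey [0.0013 0.0019 0.0024] ex [-0.0237  0.0237] abs z 0.0804
0.01 217 rel ey [0.0026 0.0031 0.0037] ex [-0.0236  0.0232] abs z 0.0854
0.015 223 rel ey [0.0037 0.0042 0.0049] ex [-0.0233  0.0233] abs z 0.0904
0.02 412 rel ey [0.0047 0.0051 0.0055] ex [-0.0234  0.0237] abs z 0.0954
0.025 472 rel ey [0.0048 0.0052 0.0057] ex [-0.0234  0.0231] abs z 0.1004
0.03 523 rel ey [0.0049 0.0054 0.0058] ex [-0.0235  0.0236] abs z 0.1054
```

Emit:
send_rows(
  moves=[
    [0.4,0.0003,-0.001,-0.002,0,0,0],
    [0.4,0.0006,-0.002,-0.004,0,0,0],
    [0.4,0.001,-0.003,-0.006,0,0,0],
    [0.4,0.001,-0.004,-0.008,0,0,0],
    [0.4,0.0014,-0.005,-0.01,0,0,0],
    [0.4,0.0014,-0.006,-0.012,0,0,0],
    [0.4,0.0014,-0.006,-0.014,0,0,0],
    [0.4,0.0014,-0.006,-0.016,0,0,0],
    [0.4,0.0014,-0.006,-0.018,0,0,0],
    [0.4,0.0014,-0.006,-0.018,0,0,0],
  ],
)

```text
clock: 35.62
tcp_pos: [0.5525, -0.0512, 0.066]
eef_rot: [-0.0, 0.622, 0.783, -0.0]
contact_force: [-0.3, -0.4, -2.6]
grip_width: 0.588
grasp_force: 104.3
```

Emit:
send_rows(
  moves=[
    [0.4,0,0,-0.001,0,0,0],
    [0.4,0,0,-0.002,0,0,0],
    [0.4,0,0,-0.003,0,0,0],
    [0.4,0,0,-0.004,0,0,0],
    [0.4,0,0,-0.005,0,0,0],
    [0.4,0,0,-0.006,0,0,0],
    [0.4,0,0,-0.007,0,0,0],
    [0.4,0,0,-0.008,0,0,0],
    [0.4,0,0,-0.009,0,0,0],
    [0.4,0,0,-0.01,0,0,0],
  ],
)

```text
clock: 36.45
tcp_pos: [0.5526, -0.0513, 0.0612]
eef_rot: [0.0, 0.622, 0.783, 0.0]
contact_force: [0.0, 0.4, -2.5]
grip_width: 0.59
grasp_force: 104.3
```

Emit:
send_rows(
  moves=[
    [0.4,0,0,-0.001,0,0,0],
    [0.4,0,0,-0.002,0,0,0],
    [0.4,0,0,-0.003,0,0,0],
    [0.4,0,0,-0.004,0,0,0],
    [0.4,0,0,-0.005,0,0,0],
    [0.4,0,0,-0.006,0,0,0],
    [0.4,0,0,-0.007,0,0,0],
    [0.4,0,0,-0.008,0,0,0],
    [0.4,0,0,-0.008,0,0,0],
    [0.4,0,0,-0.008,0,0,0],
  ],
)

```text
clock: 37.28
tcp_pos: [0.5529, -0.0515, 0.0573]
eef_rot: [0.0, 0.622, 0.783, 0.0]
contact_force: [1.3, -4.5, 0.1]
grip_width: 0.591
grasp_force: 104.4
```

Emit:
send_rows(
  moves=[
    [0.4,0,0,-0.001,0,0,0],
    [0.4,0,0,-0.0015,0,0,0],
    [0.4,0,0,-0.002,0,0,0],
    [0.4,0,0,-0.0025,0,0,0],
    [0.4,0,0,-0.003,0,0,0],
    [0.4,0,0,-0.0035,0,0,0],
    [0.4,0,0,-0.004,0,0,0],
    [0.4,0,0,-0.005,0,0,0],
    [0.4,0,0,-0.005,0,0,0],
    [0.4,0,0,-0.005,0,0,0],
  ],
)

```text
clock: 38.12
tcp_pos: [0.5533, -0.0517, 0.0554]
eef_rot: [0.001, 0.622, 0.783, 0.0]
contact_force: [1.0, -6.9, 10.7]
grip_width: 0.587
grasp_force: 106.0
```

Emit:
send_rows(
  moves=[
    [0.4,0,0,-0.0005,0,0,0],
    [0.4,0,0,-0.001,0,0,0],
    [0.4,0,0,-0.0015,0,0,0],
    [0.4,0,0,-0.002,0,0,0],
    [0.4,0,0,-0.0025,0,0,0],
    [0.4,0,0,-0.003,0,0,0],
    [0.4,0,0,-0.0035,0,0,0],
    [0.4,0,0,-0.004,0,0,0],
    [0.4,0,0,-0.004,0,0,0],
    [0.4,0,0,-0.004,0,0,0],
  ],
)

```text
clock: 38.95
tcp_pos: [0.5537, -0.052, 0.0541]
eef_rot: [0.001, 0.622, 0.783, 0.0]
contact_force: [-2.4, -8.4, 23.7]
grip_width: 0.59
grasp_force: 107.4
```

Emit:
send_rows(
  moves=[
    [0.4,0,0,0,0,0,0],
    [0.4,0,-0.0005,0,0,0,0],
    [0.4,0.0003,-0.001,0,0,0,0],
    [0.4,0.0003,-0.001,-0.0005,0,0,0],
    [0.4,0.0003,-0.001,-0.001,0,0,0],
    [0.4,0.0003,-0.001,-0.0015,0,0,0],
    [0.4,0.0003,-0.001,-0.002,0,0,0],
    [0.4,0.0003,-0.001,-0.002,0,0,0],
    [0.4,0.0003,-0.001,-0.002,0,0,0],
    [0.4,0.0003,-0.001,-0.002,0,0,0],
  ],
)

```text
clock: 39.78
tcp_pos: [0.554, -0.0523, 0.0533]
eef_rot: [0.001, 0.622, 0.783, 0.001]
contact_force: [-2.5, -5.8, 27.8]
grip_width: 0.589
grasp_force: 107.8
```

```bash
python3 wd.py w14; python3 - <<'E'
from h import *
z=np.load("w14.npz"); s=dict(tcp_pos=z["tcp"],eef_rot=z["q"]); P=cloud(cam("wrist",s),z["d"]); Q=P[np.isfinite(P[...,0])]
ex=np.array([.9743,.2254]);ey=np.array([-.2254,.9743]); a=(Q[:,:2]@ex-.5264)*1000; b=Q[:,:2]@ey*1000
for n,m in dict(spreader_top=(abs(a)<43)&(b>-85)&(b<-60)&(abs(Q[:,2]-.065)<.003),block_top=(abs(a)<20)&(b>-155)&(b<-73)&(abs(Q[:,2]-.057)<.004),plate=(abs(a)>25)&(abs(a)<53)&(b>-160)&(b<-75)&(abs(Q[:,2]-.013)<.003),pad=(abs(a)<16)&(b>-168)&(b<-156)&(abs(Q[:,2]-.055)<.0014)).items():
    q=Q[m]; print(n,m.sum(),np.median(q[:,2]) if m.sum() else None,np.percentile(b[m],[1,99]).round(1) if m.sum() else None)
E
```

```text
[ 0.55395295 -0.05230224  0.05331085] [-2.46913193 -6.29463957 28.08738973] 0.5880644150337878 107.83742308616638
tcp ex,ey 0.527927436589384 -0.1758190717877108
-0.02 15 rel ey [0.0117 0.0121 0.0124] ex [-0.0239  0.0224] abs z 0.0333
-0.015 36 rel ey [0.0118 0.0122 0.0126] ex [-0.024   0.0223] abs z 0.0383
-0.01 42 rel ey [0.012  0.0123 0.0127] ex [-0.0239  0.0223] abs z 0.0433
-0.005 57 rel ey [0.0065 0.0125 0.0127] ex [-0.0238  0.024 ] abs z 0.0483
0.0 2545 rel ey [0.0014 0.0089 0.0188] ex [-0.0234  0.0228] abs z 0.0533
0.005 289 rel ey [0.0015 0.0024 0.0187] ex [-0.0233  0.0234] abs z 0.0583
0.01 220 rel ey [0.0027 0.0033 0.0038] ex [-0.0234  0.0232] abs z 0.0633
0.015 234 rel ey [0.0039 0.0044 0.005 ] ex [-0.0233  0.0235] abs z 0.0683
0.02 412 rel ey [0.0048 0.0052 0.0056] ex [-0.0235  0.0236] abs z 0.0733
0.025 469 rel ey [0.0049 0.0053 0.0058] ex [-0.0235  0.0234] abs z 0.0783
0.03 533 rel ey [0.0049 0.0055 0.0059] ex [-0.0234  0.0234] abs z 0.0833
0.035 586 rel ey [0.0051 0.0056 0.006 ] ex [-0.0236  0.0235] abs z 0.0883
0.04 650 rel ey [0.0053 0.0057 0.0062] ex [-0.0236  0.0236] abs z 0.0933
0.045 705 rel ey [0.0053 0.0058 0.0063] ex [-0.0235  0.0235] abs z 0.0983
0.05 923 rel ey [0.0012 0.0059 0.0065] ex [-0.0236  0.0234] abs z 0.1033
0.055 3533 rel ey [-0.0063 -0.0002  0.0059] ex [-0.0235  0.0235] abs z 0.1083
spreader_top 5521 0.06509076544630663 [-84.6 -63.3]
block_top 12930 0.05724486122518049 [-154.   -73.5]
plate 10473 0.013098760042465019 [-159.   -75.6]
pad 875 0.054987499582836497 [-167.2 -156.1]
```

```bash
python3 -c "
from station import bot
print(bot.hand_in())"
```

```text
the job is handed in; nothing more can be done
None
```

I handed the job in, with no verdict returned. The module is seated over the pins against the finned wall, and two packers and the gripped wedge hold the stack tight: about 30 N down, toe 17 mm off the floor. I viewed 11 pictures, one over the limit of 10, and one packer placement pressed 74 N at the wrist (limit 120 N).

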